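# Serve the gingerbread and hang up the turner

### The arm

A 6-joint arm with a two-finger parallel gripper is mounted at the origin on the work surface. World frame = base frame: x ahead of the robot, y to its left, z up, the work surface at z = 0. Lengths are in m, angles in rad, forces in N, time in s.
With the tool pointing down it reaches from about 0.3 to 0.85 m from the base axis. Payload 4.2 kg.
Tool frame: the origin (TCP) lies between the finger pads; the fingertips stand 8 mm ahead of it and the grasp point (between the pads) lies 11 mm behind it (finger_overhang is the distance from the TCP to the fingertips, in m); z points along the fingers, y is the line along which they close (so a half turn about z gives the same grasp; the last joint's range is limited). The gripper opens to 91 mm and grips with 3 to 60 N. Pads are 32 mm wide; open, the fingers measure 118 mm over their backs; the gripper's body (76 mm by 178 mm) begins 60 mm behind the grasp point.
Start: joints at [1.302, 0.32, 1.565, -0, 1.257, -0.02], TCP at [0.142, 0.557, 0.191] pointing down, gripper open.
Joint ranges: [-3.11, 3.11], [-0.84, 2.01], [0.21, 2.61], [-1.34, 4.49], [0.05, 2.63], [-2.56, 2.56]. Speed limits (rad/s): [2.57, 2.57, 3.14, 3.14, 3.14, 3.14].

### API

Orientations are given as a unit quaternion [w, x, y, z].
In Python, from plant import observe, grab_frame, camera_params, sign_off, finger_overhang gives the robot as it stands. The module is installed in compiled form; this text tells all that it offers.
- The arm moves only by the tool send_rows, never from a script. Its argument "rows" is a list of rows, each a list of 4 numbers: the shift along the world's x, y, z in cm, then the turn about the world's z in degrees. In form: [[dx, dy, dz, turn], ...]. A call has 1 to 10 rows; each row shifts and turns the commanded pose from where the row before left it; what a row does not reach is not made up. A row lasts 1/10 s, in which the tool goes at most 50 mm and 8.59 degrees, less where a joint would pass 70% of its speed; a pose out of reach is approached as far as the arm can. A call with a gripper value outside its range is refused whole. "jaw" is the finger opening in cm, from 0 to 9.12, set as the call begins (left out, the last holds). The fingers move at their own pace and stop on an object; the grip force is fixed at half the most. Time passes only in rows, so rows that do not move let the fingers close. It gives the time, the measured TCP pose, the force, the opening and the grip force at its end, in the units of the state.
- observe(): the state, without advancing time (a new reading comes with each control period).
- grab_frame(name): name is "side" or "top"; returns the picture (400x640x3 uint8, blue, green, red); there is no depth.
- camera_params(name): a dict with "K" (3x3 intrinsics, pixels), "R" (3x3) and "t" (3): a world point X has camera coordinates R X + t. Camera axes: x right, y down, z forward; pixel columns grow to the right and rows downward; lengths in m; the calibration is good to about 2 mm. A picture is of the moment at which its call begins. camera_params takes no time and is no camera call.
- sign_off(): hands the job in; it is judged then, once.
The state is a dict: "clock": time; "joint_pos": joint angles; "qd": joint speeds; "tau": joint torques, N m; "ee_pos": TCP position; "eef_rot": TCP orientation; "ft_force": force on the tool from outside, world axes, zero at the start; "wrist_torque": the same for the moment, N m; "grip_width": opening from 0.0 (shut) to 1.0 (fully open); "grip_force": force on a finger pad.
Only numpy, scipy, OpenCV 4.12 (cv2) and the standard library are available. Lean on these libraries where they do the work, as an engineer would, in place of code of your own. Each camera call takes 0.05 s, during which the arm holds its last target. There are 200 camera calls.

### The job

Pick up the turner from its rest and use it to lift every gingerbread round off the baking sheet and lay it flat on the wooden board, side by side and none on top of another, without touching the rounds with the robot. When all are on the board, drop the turner handle-first down through the ring of the holder until its head catches and it hangs there; leave the two jars where they stand.

Things in the scene. Friction and masses are not known exactly. Their poses are not given: they have to be found in the camera images.
- turner_grip (a point): kitchen turner (180 g), black handle, thin cranked steel blade. x runs from handle to blade, y across, z up. Point: on the handle's centre line, 22 mm behind its front end: the place to grip, near the head. Handle 160 mm long (x = -138 to +22 mm), 18 mm wide (y), 16 mm high. Its centre of mass lies about 30 mm behind this point. At the start it lies level, 40 mm above the counter.
- turner_mid (a point): middle of the turner's handle, 58 mm behind turner_grip; same axes. At the start the handle's rear (x = -85 to -135 mm from turner_grip) lies in the slot of a white rest 80 mm wide, 54 mm high; the handle is free in front of that.
- turner_edge (a point): middle of the front edge of the turner's blade, 122 mm ahead of turner_grip, 39 mm below it; same axes. A 16 mm wide neck slopes down from the handle to the blade, which is parallel to the handle: 2 mm thick, 64 mm wide, x = 42 to 122 mm from turner_grip, its underside 40 mm below. Polished: things slide off it at some 10 to 14 degrees.
- cake1_c (a point): gingerbread round, a rigid brown disc 75 mm across and 14 mm thick, 60 g, its underside bevelled (58 mm across at the bottom, full width 6.5 mm up), so that a thin blade slides under its edge. Point: its centre, 7 mm above its underside; z is up when it lies flat. May be absent.
- cake2_c (a point): another gingerbread round, a rigid brown disc 75 mm across and 14 mm thick, 60 g, its underside bevelled (58 mm across at the bottom, full width 6.5 mm up), so that a thin blade slides under its edge. Point: its centre, 7 mm above its underside; z is up when it lies flat. May be absent.
- cake3_c (a point): another gingerbread round, a rigid brown disc 75 mm across and 14 mm thick, 60 g, its underside bevelled (58 mm across at the bottom, full width 6.5 mm up), so that a thin blade slides under its edge. Point: its centre, 7 mm above its underside; z is up when it lies flat. May be absent.
- cake4_c (a point): another gingerbread round, a rigid brown disc 75 mm across and 14 mm thick, 60 g, its underside bevelled (58 mm across at the bottom, full width 6.5 mm up), so that a thin blade slides under its edge. Point: its centre, 7 mm above its underside; z is up when it lies flat. May be absent.
- cake5_c (a point): another gingerbread round, a rigid brown disc 75 mm across and 14 mm thick, 60 g, its underside bevelled (58 mm across at the bottom, full width 6.5 mm up), so that a thin blade slides under its edge. Point: its centre, 7 mm above its underside; z is up when it lies flat. May be absent.
- cake6_c (a point): another gingerbread round, a rigid brown disc 75 mm across and 14 mm thick, 60 g, its underside bevelled (58 mm across at the bottom, full width 6.5 mm up), so that a thin blade slides under its edge. Point: its centre, 7 mm above its underside; z is up when it lies flat. May be absent.
- sheet: dark steel baking sheet, fixed, 4 mm thick, from x = -135 to +101 mm, 280 mm wide (y), with a lip 14 mm high along its far (+x) edge only (inner face 95 mm from the origin). Origin: on the counter below its middle. A round pushed by the blade slides until the lip, or another round lying at it, stops it; then the blade slips under. The rounds start on it, in two rows along y (near and far, some 95 mm apart) with up to three places 90 mm apart.
- board: light wooden serving board, fixed, 14 mm thick, 190 (x) by 280 mm (y), with a lip rising 10 mm above it along its far (+x) edge only (inner face 95 mm from the origin). Origin: centre of its underside, on the counter; x away from the robot.
- ring_c (a point): centre of the steel ring of the utensil holder, fixed: a level ring of 8 mm round bar, 52 mm clear inside, 68 mm outside, 200 mm above the counter and open below. It is carried from its far (+x) side by a post 85 mm from the ring's centre; x points to the post.
- jar1_c (a point): bystander: glass jar with red lid, 115 mm high, centre
- jar2_c (a point): bystander: glass jar with brass lid, 100 mm high, centre
There are look-alikes about, which are no part of the job. What is shaped like the part that bears cake3_c but black or purple is not meant.

How it is judged:
On the way, in this order (a step that is already met when the one before it is completed fails the run):
1. every gingerbread round lies flat on the board (x of cake1_c in the frame of board between -0.095 and 0.095 m and y of cake1_c in the frame of board between -0.14 and 0.14 m and z of cake1_c in the frame of board between 0.017 and 0.026 m and angle between each of cake1_c, cake2_c, cake3_c, cake4_c, cake5_c, cake6_c's own z axis and vertical below 0.12 rad and x of cake2_c in the frame of board between -0.095 and 0.095 m and y of cake2_c in the frame of board between -0.14 and 0.14 m and z of cake2_c in the frame of board between 0.017 and 0.026 m and x of cake3_c in the frame of board between -0.095 and 0.095 m and y of cake3_c in the frame of board between -0.14 and 0.14 m and z of cake3_c in the frame of board between 0.017 and 0.026 m and x of cake4_c in the frame of board between -0.095 and 0.095 m and y of cake4_c in the frame of board between -0.14 and 0.14 m and z of cake4_c in the frame of board between 0.017 and 0.026 m and x of cake5_c in the frame of board between -0.095 and 0.095 m and y of cake5_c in the frame of board between -0.14 and 0.14 m and z of cake5_c in the frame of board between 0.017 and 0.026 m and x of cake6_c in the frame of board between -0.095 and 0.095 m and y of cake6_c in the frame of board between -0.14 and 0.14 m and z of cake6_c in the frame of board between 0.017 and 0.026 m), for 0.2 s.
2. the turner hangs in the ring, handle down (horizontal distance between turner_mid and ring_c below 0.055 m and z of turner_mid in the frame of ring_c between -0.115 and -0.03 m and z of turner_edge in the frame of ring_c above 0.03 m and angle between turner_mid's own x axis and vertical below 0.75 rad), for 0.2 s.
At the end, for the whole second after the job is handed in: every round present lies flat (within 7 degrees) directly on the board, its centre over it; the turner hangs in the ring off the counter: its handle's middle 30 to 115 mm below the ring and within 55 mm of its axis, the blade's edge over 30 mm above it, blade up within 43 degrees (all of step 1 and all of step 2); the robot touches nothing.
It fails at once if the robot itself touches a gingerbread round (contact force between any of the fingers, the arm and cake1 above 1 N or contact force between any of the fingers, the arm and cake2 above 1 N or contact force between any of the fingers, the arm and cake3 above 1 N or contact force between any of the fingers, the arm and cake4 above 1 N or contact force between any of the fingers, the arm and cake5 above 1 N or contact force between any of the fingers, the arm and cake6 above 1 N).
It fails at once if a jar is moved more than 30 mm (distance of any of jar1_c, jar2_c from where it was at the start of the episode above 0.03 m).
Of cake1, cake2, cake3, cake4, cake5, cake6 only 4 to 5 are there at a start; the rules pass over those that are not, and their reading is None.
At some moment in a run one of cake1, cake2, cake3, cake4, cake5, cake6 may be knocked a few centimetres aside while the robot is not near it.
It also fails if it takes over 210 s, if anything falls off the work surface, if the arm or the gripper's body presses on something with over 40 N, if the wrist force passes 120 N, or if a joint passes its speed limit or range.

## Working session

There is one attempt and no reset: what is moved stays moved. The work goes in short steps, Python scripts to look and compute and a tool call to move; the robot and the scene stay as the last step left them, time stands still between calls to the robot, and variables do not carry over. Pictures are saved under pics/ and viewed, at most 14 in all, crops included, and the job is handed in when it is done.

Besides the shell and the picture viewer there is one more tool, called after ">>>" in YAML: its name, and indented under it one key for each argument. send_rows: Moves the arm, as the interface text tells. Its arguments: {"type":"object","properties":{"rows":{"type":"array","items":{"type":"array","items":{"type":"number"}}},"jaw":{"type":"number"}},"required":["rows"]}

```bash
mkdir -p pics
cat > h.py <<'E'
import numpy as np,cv2
from plant import *
def pix2w(cam,u,v,z):
    p=camera_params(cam);K,R,t=map(np.array,(p["K"],p["R"],p["t"]))
    d=R.T@np.linalg.solve(K,[u,v,1.]);c=-R.T@t
    return c+d*(z-c[2])/d[2]
def w2pix(cam,X):
    p=camera_params(cam);K,R,t=map(np.array,(p["K"],p["R"],p["t"]))
    q=K@(R@np.array(X)+t);return q[:2]/q[2]
E
python3 - <<'E'
from h import *
for c in("top","side"):
    cv2.imwrite(f"pics/{c}0.png",cv2.resize(grab_frame(c),(800,500)))
    p=camera_params(c);print(c,np.round(p["K"],1).tolist(),(-np.array(p["R"]).T@np.array(p["t"])).round(3))
print(observe())
E
```

```text
top [[434.8, 0.0, 316.5], [0.0, 434.8, 199.6], [0.0, 0.0, 1.0]] [0.239 0.013 1.435]
side [[391.2, 0.0, 317.8], [0.0, 391.2, 201.1], [0.0, 0.0, 1.0]] [ 0.18  -0.795  0.993]
{'clock': 0.1, 'joint_pos': array([ 1.30199869e+00,  3.20215265e-01,  1.56553437e+00, -1.18339319e-05,
        1.25739783e+00, -2.00113344e-02]), 'qd': array([ 2.99840828e-05, -1.51597061e-03, -2.36945281e-03, -4.74641926e-04,
       -8.98812537e-04, -1.14794553e-03]), 'tau': array([ 4.56002354e-04, -4.13333094e+01, -2.32510650e+01,  7.29905069e-02,
        4.23095352e-02, -3.48495394e-05]), 'ee_pos': array([0.14146299, 0.55683165, 0.18982048]), 'eef_rot': array([-1.06302881e-04,  1.24070745e-01,  9.92273070e-01, -7.70127710e-04]), 'ft_force': array([-0.47149287, -0.06749341,  0.13552302]), 'wrist_torque': array([-0.0137869 , -0.00906194,  0.03743335]), 'grip_force': 0.0, 'grip_width': 1.0011580361141317}
```

View pics/top0.png

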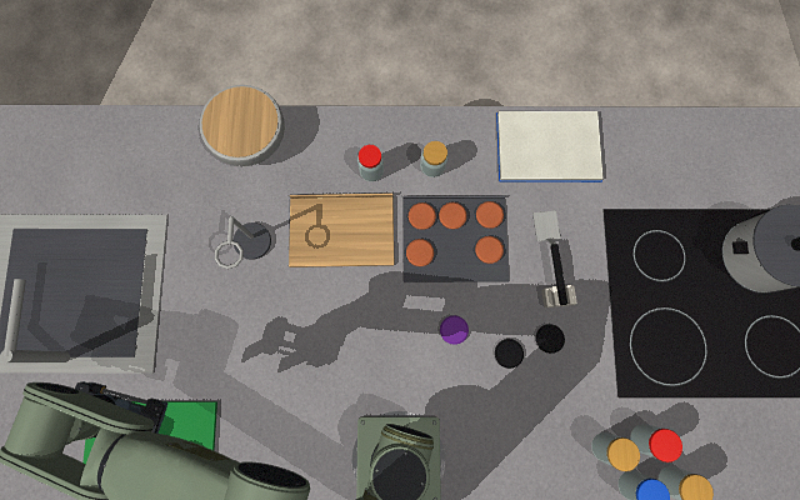

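View pics/side0.png

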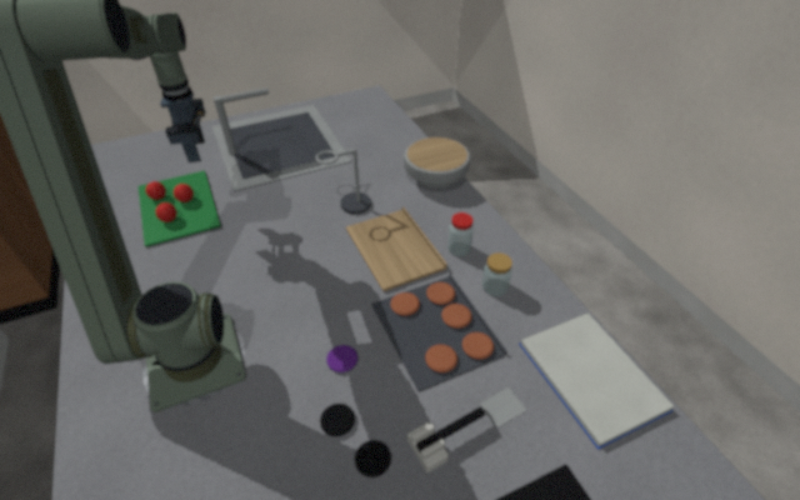

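The top view shows five brown rounds at (421,216), (453,216), (490,215), (420,252) and (489,250). The turner has its blade at (547,226) and its handle running to the rest at (560,297). The board is at (342,230), the ring at (228,254), and the jars at (370,157) and (434,155). The purple disc (454,330) and the black discs (509,352), (550,338) are look-alikes because of their colour. The side view agrees.

```bash
cat >> h.py <<'E'
def rounds(img,cam="top",z=0.018):
    hsv=cv2.cvtColor(img,cv2.COLOR_BGR2HSV)
    m=cv2.inRange(hsv,(4,110,90),(14,220,255))
    n,l,s,c=cv2.connectedComponentsWithStats(m)
    return [(s[i][4],c[i].round(1),s[i][:4],pix2w(cam,*c[i],z)[:2].round(4)) for i in range(1,n) if s[i][4]>120]
E
python3 - <<'E'
from h import *
a=grab_frame("top");cv2.imwrite("pics/top_raw.png",a)
for r in rounds(a):print(*r)
print(np.round(camera_params("top")["R"],3).tolist())
s=.8
def P(n,u,v,z):print(n,pix2w("top",u*s,v*s,z)[:3].round(4))
for n,u,v,z in[("board",289,266,.014),("board",394,266,.014),("board",290,194,.024),("board",394,194,.024),("sheet",403,281,.004),("sheet",509,281,.004),("sheet",508,197,.018),("sheet",403,197,.018),("ring",228,254,.2),("ring foot",255,240,0),("base",398,465,0),("purple",454,330,.014)]:P(n,u,v,z)
c1=cv2.resize(a[160:260,400:500],(600,600),interpolation=cv2.INTER_NEAREST)
cv2.imwrite("pics/turner_crop.png",c1)
E
```

```text
373 [391.3 171.6] [381 161  22  22] [ 0.6262 -0.2453]
372 [337.2 172.6] [326 162  23  22] [ 0.6224 -0.0626]
370 [361.7 172.2] [351 162  22  21] [ 0.6237 -0.1452]
385 [391.  199.5] [380 189  23  22] [ 0.5299 -0.2409]
385 [335.5 201.8] [325 191  22  22] [ 0.5219 -0.0562]
[[0.001, -1.0, 0.004], [-0.98, -0.002, -0.201], [0.201, -0.004, -0.98]]
board [0.485  0.2895 0.014 ]
board [0.4854 0.0113 0.014 ]
board [0.6808 0.2928 0.024 ]
board [0.6814 0.0115 0.024 ]
sheet [ 0.4468 -0.0127  0.004 ]
sheet [ 0.4472 -0.2945  0.004 ]
sheet [ 0.6754 -0.2982  0.018 ]
sheet [ 0.6748 -0.0129  0.018 ]
ring [0.4807 0.3953 0.2   ]
ring foot [0.5585 0.3868 0.    ]
base [-0.0153  0.0006  0.    ]
purple [ 0.3174 -0.1444  0.014 ]
```

View pics/turner_crop.png

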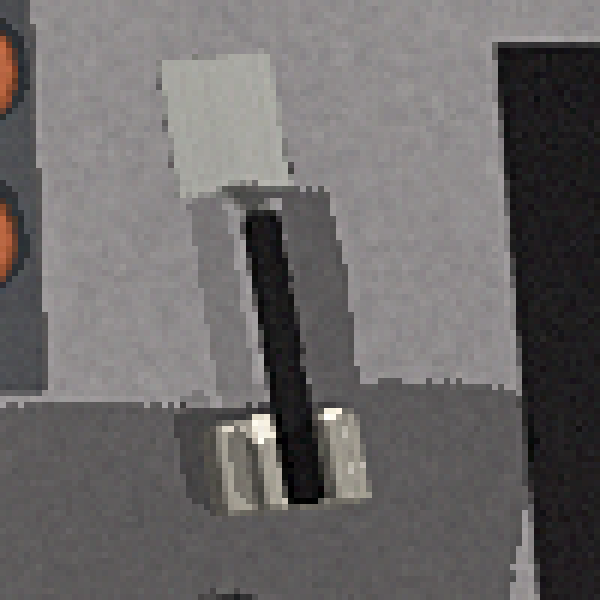

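The enlarged crop confirms the turner: black handle, pale steel blade ahead, rear in the white rest. In crop pixels the handle front is at about (262,211) and its rear at (305,502).

Run:
```python
from h import *
f=pix2w("top",400+262/6-.5+.5,160+211/6,.047);r=pix2w("top",400+305/6,160+502/6,.047)
b1=pix2w("top",400+162/6,160+62/6,.002);b2=pix2w("top",400+268/6,160+54/6,.002)
d=(f-r)[:2];L=np.linalg.norm(d);d/=L
print(f,r,"len",L,"yaw",np.degrees(np.arctan2(d[1],d[0])));print("grip",f[:2]-.022*d, "edge",(b1+b2)/2,"pred edge",f[:2]+.1*d, np.linalg.norm(b1-b2))
for n,u,v,z in[("jar1",370,157,.115),("jar2",434,153,.1)]:print(n,pix2w("top",u*.8,v*.8,z))
from scipy.spatial.transform import Rotation as R
q=observe()["eef_rot"];print(R.from_quat(np.r_[q[1:],q[0]]).as_matrix().round(3))
```

```text
[ 0.53882257 -0.40859539  0.047     ] [ 0.38028636 -0.42233748  0.047     ] len 0.15913068011708514 yaw 4.954075391294903
grip [ 0.51690475 -0.41049525] edge [ 0.63761144 -0.40063885  0.002     ] pred edge [ 0.63844899 -0.39995967] 0.060870843826734584
jar1 [0.75176066 0.07337886 0.115     ]
jar2 [ 0.7690002  -0.09233856  0.1       ]
[[-0.969  0.246 -0.   ]
 [ 0.246  0.969 -0.001]
 [ 0.    -0.001 -1.   ]]
```

>>> send_rows:
  rows:
    - [2.2, -3.2, 0.5, -8.5]
    - [2.2, -3.2, 0.5, -8.5]
    - [2.2, -3.2, 0, -8.5]
    - [2.2, -3.2, 0, -8.5]
    - [2.2, -3.2, 0, -8.5]
    - [2.2, -3.2, 0, -8.5]
    - [2.2, -3.2, 0, -8.5]
    - [2.2, -3.2, 0, -8.5]
    - [2.2, -3.2, 0, -8.5]
    - [2.2, -3.2, 0, -8.5]
  jaw: 6

```text
clock: 1.15
ee_pos: [0.3621, 0.2358, 0.2005]
eef_rot: [0.0, 0.764, 0.645, 0.0]
ft_force: [0.5, 1.2, -0.5]
grip_width: 0.659
grip_force: 0.0
```

>>> send_rows:
  rows:
    - [2.2, -3.2, 0, -8.5]
    - [2.2, -3.2, 0, -8.5]
    - [2.2, -3.2, 0, -8.5]
    - [2.2, -3.2, 0, -8.5]
    - [0.6, -4.3, 0, -3.5]
    - [0.6, -4.3, 0, -3.5]
    - [0.6, -4.3, 0, -3.5]
    - [0.6, -4.3, 0, -3.5]
    - [0.6, -4.3, 0, -3.5]
    - [0.6, -4.3, 0, -3.5]

```text
clock: 2.15
ee_pos: [0.4854, -0.1505, 0.2004]
eef_rot: [-0.0, 0.975, 0.221, -0.0]
ft_force: [-0.1, 0.2, 0.3]
grip_width: 0.659
grip_force: 0.0
```

>>> send_rows:
  rows:
    - [0.6, -4.3, 0, -3.5]
    - [0.6, -4.3, 0, -3.5]
    - [0.6, -4.3, -1, -3.5]
    - [0.6, -4.3, -1, -3.5]
    - [0.6, -4.3, -2, -3.5]
    - [0.6, -4.3, -2, -3.5]
    - [0, 0, 0, 0]
    - [0, 0, 0, 0]

```text
clock: 2.95
ee_pos: [0.5208, -0.4069, 0.139]
eef_rot: [-0.001, 0.999, 0.041, -0.001]
ft_force: [0.8, -0.1, 0.0]
grip_width: 0.657
grip_force: 0.0
```

>>> send_rows:
  rows:
    - [-0.4, -0.35, -2, 0.25]
    - [0, 0, -2.5, 0]
    - [0, 0, -2.5, 0]
    - [0, 0, -2, 0]
    - [0, 0, -1, 0]
    - [0, 0, -0.95, 0]
    - [0, 0, 0, 0]

```text
clock: 3.65
ee_pos: [0.5175, -0.4094, 0.0308]
eef_rot: [-0.0, 0.999, 0.044, -0.0]
ft_force: [0.2, 0.7, -0.6]
grip_width: 0.659
grip_force: 0.0
```

>>> send_rows:
  rows:
    - [0, 0, 0, 0]
    - [0, 0, 0, 0]
    - [0, 0, 0, 0]
    - [0, 0, 0, 0]
    - [0, 0, 0, 0]
    - [0, 0, 0, 0]
  jaw: 1

```text
clock: 4.25
ee_pos: [0.5176, -0.4102, 0.0312]
eef_rot: [0.0, 0.999, 0.044, 0.0]
ft_force: [0.2, -0.1, 0.1]
grip_width: 0.163
grip_force: 0.0
```

Run:
```python
from h import *
o=observe();print(o["grip_width"],o["grip_force"],o["ee_pos"])
a=grab_frame("top");b=grab_frame("side")
u,v=map(int,w2pix("side",[.517,-.41,.04]));u0,v0=map(int,w2pix("top",[.517,-.41,.04]))
c=np.hstack([cv2.resize(x,(400,400),interpolation=cv2.INTER_CUBIC) for x in(a[v0-50:v0+50,u0-50:u0+50],b[v-50:v+50,u-50:u+50])])
cv2.imwrite("pics/grip1.png",c)
```

```text
0.1625897114210283 0.0 [ 0.51761364 -0.41023714  0.03118793]
```

View pics/grip1.png

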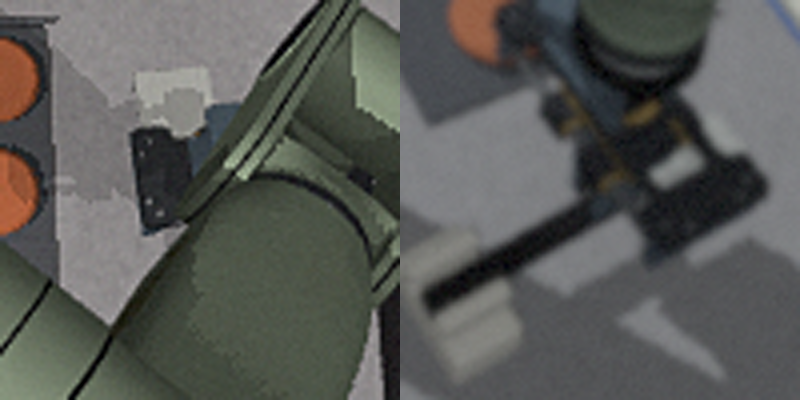

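>>> send_rows:
  rows:
    - [0, 0, 0, 0]
    - [0, 0, 0, 0]
    - [0, 0, 0, 0]
    - [0, 0, 0, 0]
  jaw: 0

```text
clock: 4.75
ee_pos: [0.5176, -0.4102, 0.0311]
eef_rot: [0.0, 0.999, 0.044, -0.0]
ft_force: [-1.0, -0.8, -0.6]
grip_width: 0.004
grip_force: 0.0
```

Run:
```python
from h import *
b=cv2.imread("pics/side0.png")
cv2.imwrite("pics/side_crop.png",cv2.resize(b[370:490,390:550],(800,600),interpolation=cv2.INTER_CUBIC))
for n,X in[("front .048",[.5388,-.4086,.048]),("rear .048",[.3803,-.4223,.048]),("edge",[.638,-.40,.001])]:
    print(n,((w2pix("side",X)*1.25-[390,370])*5).round())
```

```text
front .048 [459. 197.]
rear .048 [129. 380.]
edge [630. 147.]
```

View pics/side_crop.png

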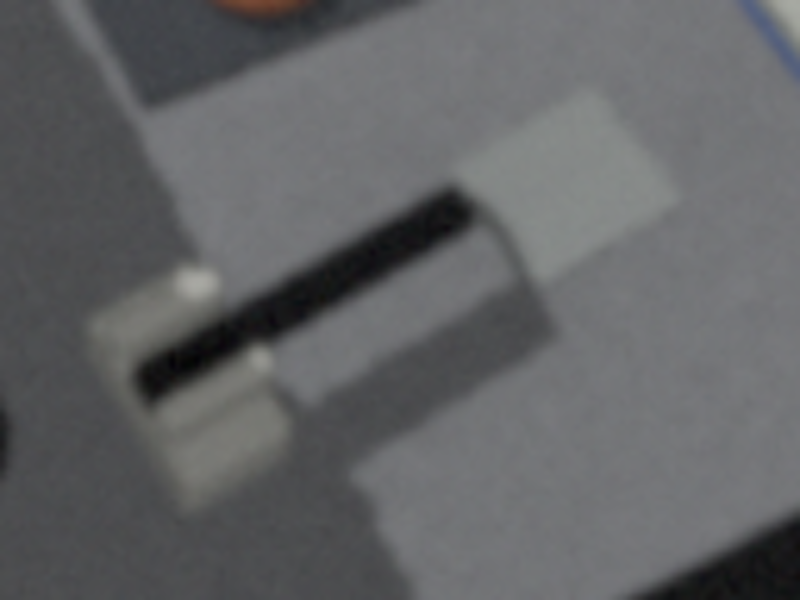

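Run:
```python
from h import *
print(finger_overhang() if callable(finger_overhang) else finger_overhang)
a=grab_frame("top");b=grab_frame("side")
u,v=map(int,w2pix("side",[.517,-.41,.04]))
c=cv2.resize(b[v-40:v+35,u-50:u+50],(800,600),interpolation=cv2.INTER_CUBIC)
cv2.imwrite("pics/grip2.png",c)
print(((w2pix("side",[.5176,-.4102,.023])-[u-50,v-40])*8).round(),((w2pix("side",[.5388,-.4086,.048])-[u-50,v-40])*8).round(),((w2pix("side",[.5176,-.4102,.1])-[u-50,v-40])*8).round())
```

```text
0.008
[397. 350.] [460. 284.] [423. 233.]
```

View pics/grip2.png

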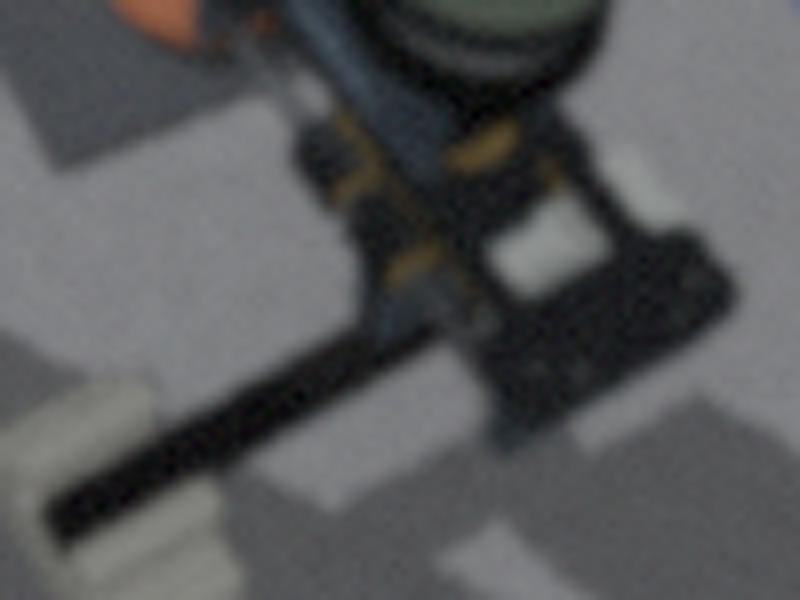

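>>> send_rows:
  rows:
    - [0, 0, 0, 0]
    - [0, 0, 0, 0]
    - [0, 0, 0, 0]
    - [0, 0, 0, 0]
    - [0, 0, -0.5, 0]
    - [0, 0, -0.5, 0]
    - [0, 0, 0, 0]
  jaw: 4

```text
clock: 5.55
ee_pos: [0.5169, -0.4097, 0.0199]
eef_rot: [-0.001, 0.999, 0.044, -0.001]
ft_force: [-0.4, -0.1, 0.1]
grip_width: 0.437
grip_force: 0.0
```

>>> send_rows:
  rows:
    - [0, 0, 0, 0]
    - [0, 0, 0, 0]
    - [0, 0, 0, 0]
    - [0, 0, 0, 0]
    - [0, 0, 0, 0]
    - [0, 0, 0, 0]
  jaw: 0

```text
clock: 6.15
ee_pos: [0.5177, -0.4103, 0.0212]
eef_rot: [0.0, 0.999, 0.044, 0.0]
ft_force: [0.3, 0.8, 0.0]
grip_width: 0.192
grip_force: 30.0
```

>>> send_rows:
  rows:
    - [0, 0, 0, 0]
    - [0, 0, 0, 0]
    - [0, 0, 0, 0]
    - [0, 0, 0, 0]
    - [0, 0, -0.5, 0]
    - [0, 0, -0.3, 0]
    - [0, 0, 0, 0]
    - [0, 0, 0, 0]
  jaw: 4

```text
clock: 6.95
ee_pos: [0.5175, -0.4101, 0.0128]
eef_rot: [-0.0, 0.999, 0.044, -0.0]
ft_force: [0.6, -0.0, -0.0]
grip_width: 0.444
grip_force: 0.0
```

>>> send_rows:
  rows:
    - [0, 0, 0, 0]
    - [0, 0, 0, 0]
    - [0, 0, 0, 0]
    - [0, 0, 0, 0]
    - [0, 0, 0, 0]
    - [0, 0, 0, 0]
  jaw: 0

```text
clock: 7.55
ee_pos: [0.5177, -0.4103, 0.0132]
eef_rot: [0.0, 0.999, 0.044, 0.0]
ft_force: [0.8, -0.2, 0.7]
grip_width: 0.189
grip_force: 30.0
```

Run:
```python
from h import *
b=grab_frame("side")
u,v=map(int,w2pix("side",[.517,-.41,.04]))
c=cv2.resize(b[v-25:v+20,u-30:u+30],(800,600),interpolation=cv2.INTER_CUBIC)
cv2.imwrite("pics/grip3.png",c)
k=800/60
for X in([.517,-.41,.04],[.517,-.42,.0],[.517,-.42,.02],[.517,-.42,.03],[.517,-.42,.04],[.5388,-.4086,.048]):print(X,((w2pix("side",X)-[u-30,v-25])*k).round())
```

```text
[0.517, -0.41, 0.04] [401. 343.]
[0.517, -0.42, 0.0] [406. 483.]
[0.517, -0.42, 0.02] [417. 436.]
[0.517, -0.42, 0.03] [422. 412.]
[0.517, -0.42, 0.04] [428. 387.]
[0.5388, -0.4086, 0.048] [499. 274.]
```

View pics/grip3.png

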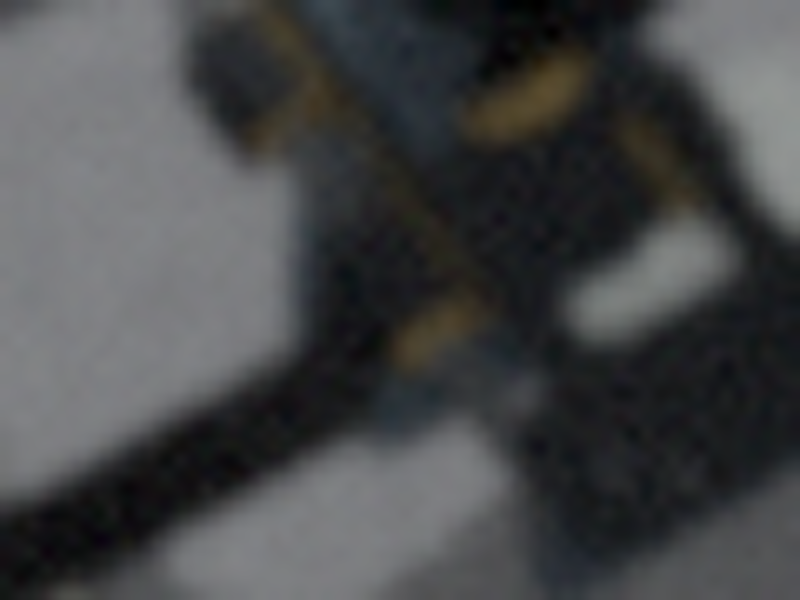

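>>> send_rows:
  rows:
    - [0, 0, 1, 0]
    - [0, 0, 2, 0]
    - [0, 0, 3, 0]
    - [0, 0, 3, 0]
    - [0, 0, 1, 0]
    - [-2, 5, 0, -1]
    - [-2, 4.5, 0, -1]
    - [-2, 4.5, 0, -1]
    - [-2, 4.5, 0, -1]
    - [-1.8, 4, 0, -1]

```text
clock: 8.6
ee_pos: [0.419, -0.1865, 0.1124]
eef_rot: [-0.001, 1.0, -0.001, -0.001]
ft_force: [0.7, 0.4, -0.5]
grip_width: 0.195
grip_force: 30.0
```

>>> send_rows:
  rows:
    - [0, 4, 0, 0]
    - [0, 0, 0, 0]
    - [0, 0, 0, 0]

```text
clock: 8.9
ee_pos: [0.421, -0.1483, 0.113]
eef_rot: [0.0, 1.0, 0.001, 0.0]
ft_force: [0.0, -0.6, -1.5]
grip_width: 0.192
grip_force: 30.0
```

Run:
```python
from h import *
o=observe();print(o["ee_pos"],o["ft_force"],o["wrist_torque"])
a=grab_frame("top");b=grab_frame("side")
u,v=map(int,w2pix("side",[.48,-.145,.1]))
c=cv2.resize(b[v-60:v+60,u-80:u+80],(800,600),interpolation=cv2.INTER_CUBIC)
cv2.imwrite("pics/lift.png",c)
x,y,z=o["ee_pos"]
for n,X in(("tail top",[x-.138,y,z+.027+.008]),("edge",[x+.122,y,z-.012]),("grip",[x,y,z+.027])):print(n,((w2pix("side",X)-[u-80,v-60])*5).round())
for r in rounds(a):print(*r)
```

```text
[ 0.4209765  -0.14833564  0.11301039] [ 0.01804599 -0.58291442 -1.48446746] [-0.07358837  0.05144479  0.03102983]
tail top [ 71. 370.]
edge [503. 271.]
grip [310. 296.]
375 [391.3 171.5] [381 161  22  22] [ 0.6265 -0.2454]
371 [337.2 172.6] [326 162  23  22] [ 0.6224 -0.0627]
368 [361.7 172.2] [351 162  22  21] [ 0.6237 -0.1453]
368 [335.2 201.7] [325 191  22  22] [ 0.5223 -0.0551]
```

View pics/lift.png

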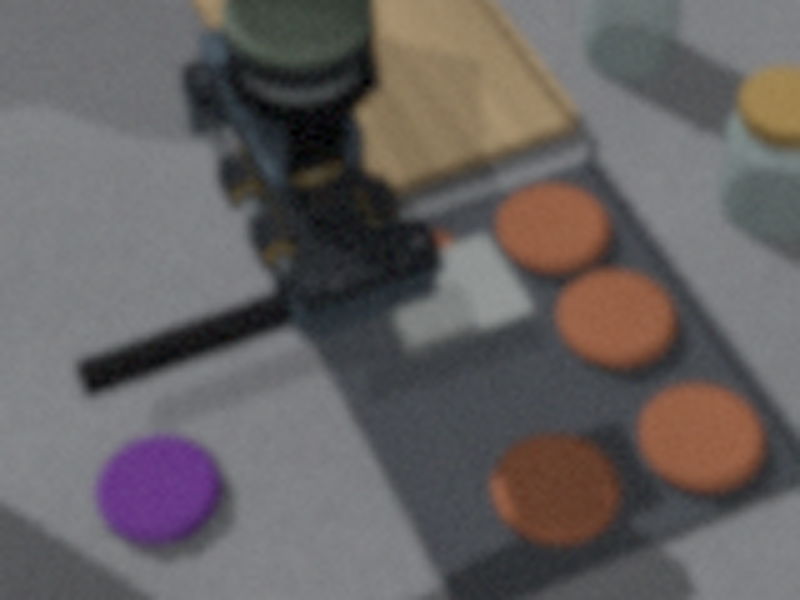

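>>> send_rows:
  rows:
    - [0, 0.3, -4, 0]
    - [0, 0, -3, 0]
    - [0, 0, -1.5, 0]
    - [0, 0, -0.5, 0]
    - [0, 0, -0.3, 0]
    - [0, 0, 0, 0]

```text
clock: 9.6
ee_pos: [0.4216, -0.1465, 0.0203]
eef_rot: [0.0, 1.0, -0.0, 0.0]
ft_force: [0.6, -0.1, -1.4]
grip_width: 0.196
grip_force: 30.0
```

>>> send_rows:
  rows:
    - [0, 0.1, -0.1, 0]
    - [0, 0, -0.1, 0]
    - [0, 0, 0, 0]

```text
clock: 9.9
ee_pos: [0.4213, -0.1448, 0.0185]
eef_rot: [0.0, 1.0, 0.0, 0.0]
ft_force: [0.2, 0.1, -1.1]
grip_width: 0.194
grip_force: 30.0
```

>>> send_rows:
  rows:
    - [1, 0, 0, 0]
    - [1.5, 0, 0, 0]
    - [1.5, 0, 0, 0]
    - [1.5, 0, 0, 0]
    - [1.5, 0, 0, 0]
    - [1.5, 0, 0, 0]
    - [1.5, 0, 0, 0]

```text
clock: 10.6
ee_pos: [0.5222, -0.1446, 0.018]
eef_rot: [0.0, 1.0, 0.0, -0.0]
ft_force: [-0.8, -0.3, -3.0]
grip_width: 0.192
grip_force: 30.0
```

>>> send_rows:
  rows:
    - [1, 0, 0, 0]
    - [1, 0, 0, 0]
    - [0.5, 0, 0, 0]
    - [0, 0, 0, 0]
    - [0, 0, 0.3, 0]
    - [0, 0, 0.5, 0]
    - [0, 0, 1, 0]
    - [0, 0, 1.5, 0]
    - [0, 0, 2, 0]
    - [0, 0, 2, 0]

```text
clock: 11.6
ee_pos: [0.5458, -0.1448, 0.0927]
eef_rot: [0.0, 1.0, -0.0, 0.0]
ft_force: [-0.0, 0.6, -1.7]
grip_width: 0.193
grip_force: 30.0
```

```bash
cat >> h.py <<'E'
def look(zs=.018,ze=None):
    o=observe();x,y,z=o["ee_pos"];print(o["clock"],o["ee_pos"].round(4),"F",o["ft_force"].round(1),"T",o["wrist_torque"].round(3))
    a=grab_frame("top");b=grab_frame("side")
    for r in rounds(a):print("top",r[0],r[1],r[2][2:],"flat",r[3],"blade",(pix2w("top",*r[1],z+.003)[:2]-[x,y]).round(3))
    for r in rounds(b,"side"):print("side",r[0],r[1],r[2][2:],"flat",r[3],"blade",(pix2w("side",*r[1],z-.013+.002+.012)[:2]-[x,y]).round(3))
    return a,b
E
python3 - <<'E'
from h import *
look()
E
```

```text
11.6 [ 0.5458 -0.1448  0.0927] F [-0.   0.6 -1.7] T [-0.072  0.111  0.003]
top 238 [334.  171.7] [19 22] flat [ 0.6253 -0.0518] blade [0.058 0.096]
top 350 [334.7 201.8] [21 22] flat [ 0.5218 -0.0535] blade [-0.039  0.095]
side 166 [375.  235.7] [20 17] flat [ 0.6873 -0.1036] blade [ 0.102 -0.012]
side 374 [382.  276.2] [23 20] flat [ 0.6265 -0.2502] blade [ 0.046 -0.148]
side 413 [352.5 286.4] [24 22] flat [ 0.5299 -0.2458] blade [-0.043 -0.143]
```

>>> send_rows:
  rows:
    - [-0.2, 0.8, 0, 0]
    - [-0.4, 1.8, 0, 0]
    - [-0.5, 2.8, 0, 0]
    - [-0.5, 3.5, 0, 0]
    - [-0.5, 3.5, 0, 0]
    - [-0.5, 3.2, 0, 0]
    - [-0.4, 2.4, 0, 0]
    - [-0.3, 1.6, 0, 0]
    - [-0.2, 0.8, 0, 0]
    - [-0.1, 0.2, 0, 0]

```text
clock: 12.7
ee_pos: [0.5087, 0.0625, 0.0904]
eef_rot: [0.0, 1.0, 0.001, -0.001]
ft_force: [0.3, -0.5, -2.0]
grip_width: 0.194
grip_force: 30.0
```

>>> send_rows:
  rows:
    - [0, 0, -1, 0]
    - [0, 0, -1.5, 0]
    - [0, 0, -1.5, 0]
    - [0, 0, -1, 0]
    - [0, 0, -0.6, 0]
    - [0, 0, -0.4, 0]
    - [0, 0, 0, 0]

```text
clock: 13.4
ee_pos: [0.5099, 0.061, 0.0307]
eef_rot: [0.0, 1.0, -0.0, -0.0]
ft_force: [-0.6, -0.8, -1.6]
grip_width: 0.196
grip_force: 30.0
```

Run:
```python
from h import *
look()
```

```text
13.4 [0.5099 0.061  0.0307] F [-0.6 -0.8 -1.6] T [-0.037  0.155 -0.041]
top 368 [391.5 171.6] [22 22] flat [ 0.6262 -0.2459] blade [ 0.112 -0.304]
top 368 [337.3 172.3] [22 21] flat [ 0.6234 -0.063 ] blade [ 0.109 -0.123]
top 386 [391.  199.5] [23 22] flat [ 0.5299 -0.241 ] blade [ 0.017 -0.299]
top 336 [336.8 202. ] [19 22] flat [ 0.5213 -0.0604] blade [ 0.008 -0.121]
side 210 [331.5 209.2] [20 16] flat [0.61   0.0653] blade [ 0.094 -0.008]
side 283 [352.6 234.2] [22 17] flat [ 0.6235 -0.0675] blade [ 0.107 -0.139]
side 293 [323.2 242.9] [22 17] flat [ 0.5203 -0.0613] blade [ 0.005 -0.133]
side 379 [381.7 276.3] [24 20] flat [ 0.6254 -0.2501] blade [ 0.109 -0.319]
side 421 [352.8 286.5] [25 22] flat [ 0.5304 -0.2461] blade [ 0.016 -0.315]
```

>>> send_rows:
  rows:
    - [0, 0, -0.2, 0]
    - [0, 0, 0, 0]
    - [0.8, 0, 0, 0]
    - [2.0, 0, 0, 0]
    - [-5, 0, 0, 0]
    - [-5, 0, 0, 0]
    - [-3, 0, 0, 0]
    - [0, 0, 2, 0]
    - [0, 0, 2, 0]

```text
clock: 14.4
ee_pos: [0.4074, 0.0613, 0.0696]
eef_rot: [0.0, 1.0, 0.0, -0.0]
ft_force: [0.9, -0.1, -1.4]
grip_width: 0.196
grip_force: 30.0
```

Run:
```python
from h import *
look()
```

```text
14.4 [0.4074 0.0613 0.0696] F [ 0.9 -0.1 -1.4] T [-0.019  0.067 -0.004]
top 390 [300.7 166.7] [23 22] flat [0.6427 0.0606] blade [ 0.22  -0.003]
top 368 [391.3 171.4] [22 21] flat [ 0.6268 -0.2453] blade [ 0.204 -0.297]
top 375 [337.2 172.5] [23 22] flat [ 0.6226 -0.0627] blade [ 0.2   -0.121]
top 380 [391.2 199.5] [22 22] flat [ 0.53   -0.2417] blade [ 0.111 -0.293]
top 381 [335.6 201.6] [22 22] flat [ 0.5226 -0.0564] blade [ 0.104 -0.115]
side 260 [340.5 206.8] [22 16] flat [0.6441 0.0629] blade [ 0.211 -0.045]
side 294 [352.3 234.3] [22 17] flat [ 0.6225 -0.0675] blade [ 0.191 -0.168]
side 292 [323.9 242.6] [21 18] flat [ 0.5228 -0.0611] blade [ 0.097 -0.162]
side 383 [382.1 275.9] [25 21] flat [ 0.6274 -0.2494] blade [ 0.196 -0.34 ]
side 393 [352.1 286.8] [24 21] flat [ 0.5282 -0.2462] blade [ 0.102 -0.337]
```

>>> send_rows:
  rows:
    - [-0.7, -4.4, 0, 0]
    - [-0.7, -4.3, 0, 0]
    - [-0.7, -4.3, 0, 0]
    - [-0.8, -4.3, 0, 0]
    - [-0.8, -4.3, 0, 0]
    - [-0.8, -4.3, 0, 0]
    - [-0.7, -4.3, 0, 0]
    - [0, 0, -2.5, 0]
    - [0, 0, -2, 0]
    - [0, 0, 0, 0]

```text
clock: 15.5
ee_pos: [0.354, -0.2399, 0.0214]
eef_rot: [-0.002, 1.0, -0.001, -0.003]
ft_force: [-0.8, 0.2, -2.3]
grip_width: 0.193
grip_force: 30.0
```

>>> send_rows:
  rows:
    - [0, 0, -0.4, 0]
    - [0, 0, -0.2, 0]
    - [0, 0, 0, 0]

```text
clock: 15.8
ee_pos: [0.3566, -0.2408, 0.0185]
eef_rot: [0.0, 1.0, 0.0, 0.0]
ft_force: [0.0, -0.1, -2.1]
grip_width: 0.196
grip_force: 30.0
```

>>> send_rows:
  rows:
    - [1, 0, 0, 0]
    - [1.5, 0, 0, 0]
    - [1.5, 0, 0, 0]
    - [1.5, 0, 0, 0]
    - [1.5, 0, 0, 0]
    - [1.5, 0, 0, 0]
    - [1.5, 0, 0, 0]
    - [1, 0, 0, 0]
    - [1, 0, 0, 0]
    - [0, 0, 0, 0]

```text
clock: 16.8
ee_pos: [0.4776, -0.241, 0.018]
eef_rot: [0.0, 1.0, 0.0, 0.001]
ft_force: [-0.4, -0.3, -2.7]
grip_width: 0.193
grip_force: 30.0
```

Run:
```python
from h import *
look()
```

```text
16.8 [ 0.4776 -0.241   0.018 ] F [-0.4 -0.3 -2.7] T [-0.076  0.19  -0.071]
top 390 [300.7 166.7] [23 22] flat [0.6428 0.0606] blade [0.164 0.301]
top 482 [389.4 174.5] [23 40] flat [ 0.616  -0.2384] blade [0.138 0.003]
top 360 [337.  172.5] [22 22] flat [ 0.6226 -0.0619] blade [0.144 0.179]
top 377 [335.3 202. ] [22 22] flat [ 0.5214 -0.0556] blade [0.043 0.186]
side 556 [378.8 277.2] [41 27] flat [ 0.6161 -0.2493] blade [ 0.138 -0.009]
```

>>> send_rows:
  rows:
    - [0, 0, 0.3, 0]
    - [0, 0, 0.6, 0]
    - [0, 0, 1, 0]
    - [0, 0, 1.5, 0]
    - [0, 0, 1.5, 0]
    - [0, 0, 1, 0]
    - [0, 0, 0.4, 0]
    - [0, 0, 0, 0]

```text
clock: 17.7
ee_pos: [0.4763, -0.241, 0.0818]
eef_rot: [0.0, 1.0, -0.0, 0.001]
ft_force: [-0.0, 0.6, -2.3]
grip_width: 0.196
grip_force: 30.0
```

Run:
```python
from h import *
look()
```

```text
17.7 [ 0.4763 -0.241   0.0818] F [-0.   0.6 -2.3] T [-0.041  0.198  0.019]
top 377 [300.4 166.7] [23 22] flat [0.6427 0.0615] blade [0.147 0.3  ]
top 444 [390.5 173.1] [22 36] flat [ 0.6207 -0.2424] blade [0.127 0.011]
top 359 [336.9 172.6] [22 22] flat [ 0.6223 -0.0618] blade [0.128 0.183]
top 375 [335.3 202. ] [22 22] flat [ 0.5213 -0.0556] blade [0.032 0.189]
side 142 [356.4 235. ] [14 16] flat [ 0.6334 -0.0758] blade [0.127 0.117]
side 479 [380.7 274.2] [34 26] flat [ 0.6268 -0.2422] blade [ 0.121 -0.038]
```

Run:
```python
from h import *
b=grab_frame("side");cv2.imwrite("pics/d.png",cv2.resize(b[210:330,300:460],(640,480),interpolation=cv2.INTER_CUBIC))
```

```text
(no output)
```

View pics/d.png

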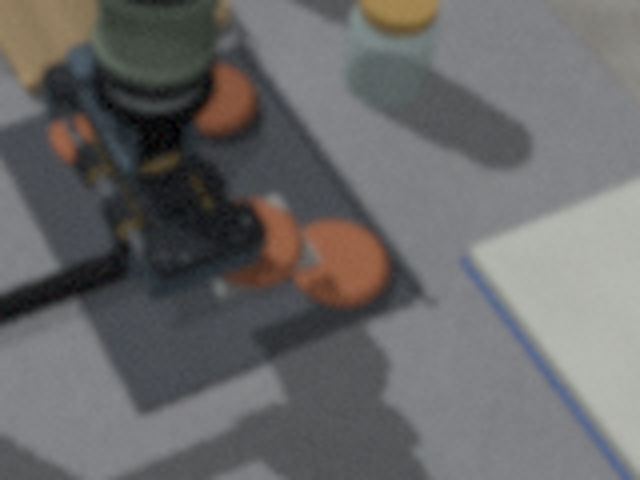

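D is on the blade (about (265,245) in the crop), and A remains on the sheet at the lip (340,262).

>>> send_rows:
  rows:
    - [0.2, 0.8, 0, 0]
    - [0.3, 1.6, 0, 0]
    - [0.3, 2.4, 0, 0]
    - [0.3, 3.2, 0, 0]
    - [0.3, 3.6, 0, 0]
    - [0.3, 3.6, 0, 0]
    - [0.3, 3.6, 0, 0]
    - [0.3, 3.6, 0, 0]
    - [0.3, 3.6, 0, 0]
    - [0.3, 3.6, 0, 0]

```text
clock: 18.85
ee_pos: [0.5043, 0.058, 0.0809]
eef_rot: [-0.0, 1.0, 0.0, -0.0]
ft_force: [0.2, 0.4, -1.1]
grip_width: 0.196
grip_force: 30.0
```

>>> send_rows:
  rows:
    - [0.3, 3.2, 0, 0]
    - [0.3, 2.6, 0, 0]
    - [0.3, 1.8, 0, 0]
    - [0.3, 1.2, 0, 0]
    - [0.1, 0.6, -0.5, 0]
    - [0, 0.2, -1, 0]
    - [0, 0, -1.5, 0]
    - [0, 0, -1.2, 0]
    - [0, 0, -0.7, 0]
    - [0, 0, 0, 0]

```text
clock: 19.85
ee_pos: [0.517, 0.1505, 0.0307]
eef_rot: [0.0, 1.0, -0.0, -0.002]
ft_force: [-0.1, 0.2, -2.3]
grip_width: 0.196
grip_force: 30.0
```

Run:
```python
from h import *
look()
```

```text
19.85 [0.517  0.1505 0.0307] F [-0.1  0.2 -2.3] T [-0.001  0.143  0.028]
top 387 [300.7 166.7] [23 22] flat [0.6426 0.0606] blade [ 0.121 -0.091]
top 358 [391.5 169.4] [22 21] flat [ 0.6338 -0.2462] blade [ 0.112 -0.394]
top 361 [337.4 172.4] [22 21] flat [ 0.6229 -0.0633] blade [ 0.102 -0.213]
top 380 [335.6 201.9] [22 22] flat [ 0.5214 -0.0563] blade [ 0.001 -0.206]
side 180 [319.6 192.6] [19 15] flat [0.6072 0.1601] blade [ 0.084 -0.004]
side 262 [340.3 206.8] [22 17] flat [0.6434 0.0631] blade [ 0.12  -0.099]
side 262 [352.5 234.4] [20 16] flat [ 0.6226 -0.0683] blade [ 0.1   -0.229]
side 301 [323.5 242.9] [22 18] flat [ 0.5212 -0.0617] blade [-0.001 -0.223]
side 362 [384.3 275.5] [23 20] flat [ 0.634  -0.2508] blade [ 0.111 -0.409]
```

>>> send_rows:
  rows:
    - [0, 0, -0.2, 0]
    - [0, 0, 0, 0]
    - [0.8, 0, 0, 0]
    - [2.2, 0, 0, 0]
    - [-5, 0, 0, 0]
    - [-5, 0, 0, 0]
    - [-3, 0, 0, 0]
    - [0, 0, 2, 0]
    - [0, 0, 2, 0]

```text
clock: 20.85
ee_pos: [0.4175, 0.1513, 0.0707]
eef_rot: [0.0, 1.0, 0.0, -0.0]
ft_force: [1.5, -0.3, -0.6]
grip_width: 0.196
grip_force: 30.0
```

Run:
```python
from h import *
look()
```

```text
20.85 [0.4175 0.1513 0.0707] F [ 1.5 -0.3 -0.6] T [-0.069  0.051  0.004]
top 397 [272.8 166.1] [23 23] flat [0.6445 0.1548] blade [ 0.211 -0.002]
top 388 [300.7 166.7] [23 22] flat [0.6426 0.0606] blade [ 0.209 -0.093]
top 363 [391.5 169.3] [22 21] flat [ 0.6342 -0.2461] blade [ 0.201 -0.387]
top 374 [337.2 172.5] [23 22] flat [ 0.6226 -0.0627] blade [ 0.19  -0.211]
top 373 [335.6 201.8] [22 22] flat [ 0.522  -0.0566] blade [ 0.093 -0.205]
side 239 [329.2 189.6] [20 16] flat [0.646  0.1602] blade [ 0.203 -0.044]
side 269 [340.5 206.6] [21 16] flat [0.6443 0.0637] blade [ 0.201 -0.135]
side 293 [352.3 234.3] [22 17] flat [ 0.6224 -0.0675] blade [ 0.181 -0.259]
side 276 [323.5 242.8] [21 17] flat [ 0.5213 -0.0615] blade [ 0.085 -0.253]
side 365 [384.5 275.3] [24 20] flat [ 0.6349 -0.2502] blade [ 0.192 -0.432]
```

>>> send_rows:
  rows:
    - [-1.3, -4.2, 0, 0]
    - [-1.3, -4.2, 0, 0]
    - [-1.3, -4.2, 0, 0]
    - [-1.3, -4.2, 0, 0]
    - [-1.3, -4.1, 0, 0]
    - [0, 0, -2.5, 0]
    - [0, 0, -2, 0]
    - [0, 0, -0.4, 0]
    - [0, 0, -0.3, 0]
    - [0, 0, 0, 0]

```text
clock: 21.95
ee_pos: [0.3536, -0.0576, 0.0182]
eef_rot: [0.0, 1.0, 0.0, 0.0]
ft_force: [-0.4, -0.4, -1.7]
grip_width: 0.192
grip_force: 30.0
```

>>> send_rows:
  rows:
    - [1, 0, 0, 0]
    - [1.5, 0, 0, 0]
    - [1.5, 0, 0, 0]
    - [1.5, 0, 0, 0]
    - [1.5, 0, 0, 0]
    - [1.5, 0, 0, 0]
    - [1.5, 0, 0, 0]
    - [1.4, 0, 0, 0]
    - [1.2, 0, 0, 0]
    - [0, 0, 0, 0]

```text
clock: 22.95
ee_pos: [0.4815, -0.0577, 0.0185]
eef_rot: [0.0, 1.0, 0.0, 0.001]
ft_force: [-0.1, 0.1, -2.2]
grip_width: 0.199
grip_force: 30.0
```

>>> send_rows:
  rows:
    - [0, 0, 0.3, 0]
    - [0, 0, 0.6, 0]
    - [0, 0, 1, 0]
    - [0, 0, 1.5, 0]
    - [0, 0, 1.5, 0]
    - [0, 0, 1, 0]
    - [0, 0, 0.4, 0]
    - [0, 0, 0, 0]

```text
clock: 23.75
ee_pos: [0.4792, -0.0578, 0.0818]
eef_rot: [0.0, 1.0, -0.0, 0.001]
ft_force: [0.5, 0.6, -2.2]
grip_width: 0.196
grip_force: 30.0
```

Run:
```python
from h import *
look()
```

```text
23.75 [ 0.4792 -0.0578  0.0818] F [ 0.5  0.6 -2.2] T [-0.052  0.156 -0.04 ]
top 384 [272.5 166.2] [22 23] flat [0.6442 0.1558] blade [0.146 0.207]
top 386 [300.7 166.7] [22 22] flat [0.6426 0.0606] blade [0.144 0.116]
top 158 [337.9 163.6] [21 15] flat [ 0.6536 -0.0653] blade [ 0.155 -0.004]
top 368 [391.3 169.4] [22 21] flat [ 0.634  -0.2456] blade [ 0.136 -0.176]
side 219 [329.1 189.5] [21 16] flat [0.6459 0.1606] blade [0.136 0.155]
side 272 [340.2 206.6] [22 16] flat [0.6435 0.0639] blade [0.133 0.065]
side 175 [336.8 225.2] [21 17] flat [ 0.5937 -0.0103] blade [ 0.087 -0.005]
side 264 [356.9 233.4] [22 17] flat [ 0.638  -0.0702] blade [ 0.128 -0.061]
side 388 [384.4 275.3] [24 20] flat [ 0.6347 -0.2502] blade [ 0.125 -0.229]
```

>>> send_rows:
  rows:
    - [0.2, 0.8, 0, 0]
    - [0.3, 1.6, 0, 0]
    - [0.3, 2.4, 0, 0]
    - [0.4, 3.2, 0, 0]
    - [0.4, 3.6, 0, 0]
    - [0.4, 3.6, 0, 0]
    - [0.4, 3.6, 0, 0]
    - [0.4, 3.2, 0, 0]
    - [0.4, 2.6, 0, 0]
    - [0.3, 2.0, 0, 0]

```text
clock: 24.85
ee_pos: [0.5136, 0.2106, 0.0803]
eef_rot: [0.0, 1.0, 0.001, -0.001]
ft_force: [0.2, -0.3, -2.6]
grip_width: 0.194
grip_force: 30.0
```

>>> send_rows:
  rows:
    - [0.2, 1.6, 0, 0]
    - [0.1, 1.2, 0, 0]
    - [0, 0.6, 0, 0]
    - [0, 0.1, -0.5, 0]
    - [0, 0, -1.2, 0]
    - [0, 0, -1.5, 0]
    - [0, 0, -1.2, 0]
    - [0, 0, -0.6, 0]
    - [0, 0, 0, 0]

```text
clock: 25.75
ee_pos: [0.5162, 0.2424, 0.0298]
eef_rot: [0.001, 1.0, -0.0, -0.001]
ft_force: [0.0, -0.1, -2.1]
grip_width: 0.194
grip_force: 30.0
```

Run:
```python
from h import *
look()
```

```text
25.75 [0.5162 0.2424 0.0298] F [ 0.  -0.1 -2.1] T [-0.027  0.109  0.02 ]
top 396 [272.8 166.1] [23 23] flat [0.6446 0.1548] blade [ 0.124 -0.089]
top 389 [300.7 166.7] [23 22] flat [0.6427 0.0605] blade [ 0.122 -0.182]
top 362 [337.4 168.7] [22 21] flat [ 0.636  -0.0635] blade [ 0.116 -0.305]
top 358 [391.5 169.4] [22 21] flat [ 0.6338 -0.2462] blade [ 0.113 -0.486]
side 146 [308.4 176.6] [18 12] flat [0.6049 0.2591] blade [0.083 0.003]
side 243 [329.2 189.6] [21 16] flat [0.6457 0.1601] blade [ 0.124 -0.095]
side 265 [340.4 206.7] [22 16] flat [0.6436 0.0632] blade [ 0.122 -0.19 ]
side 277 [355.7 233.2] [22 17] flat [ 0.635  -0.0677] blade [ 0.113 -0.32 ]
side 356 [384.3 275.5] [23 20] flat [ 0.634  -0.2507] blade [ 0.112 -0.5  ]
```

>>> send_rows:
  rows:
    - [0, 0, -0.1, 0]
    - [0, 0, 0, 0]
    - [0.8, 0, 0, 0]
    - [2.2, 0, 0, 0]
    - [-5, 0, 0, 0]
    - [-5, 0, 0, 0]
    - [-3, 0, 0, 0]
    - [0, 0, 2, 0]
    - [0, 0, 2, 0]

```text
clock: 26.75
ee_pos: [0.4165, 0.2433, 0.0707]
eef_rot: [0.0, 1.0, 0.001, -0.0]
ft_force: [0.3, 0.4, -1.7]
grip_width: 0.191
grip_force: 30.0
```

Run:
```python
from h import *
look()
```

```text
26.75 [0.4165 0.2433 0.0707] F [ 0.3  0.4 -1.7] T [-0.035  0.035 -0.02 ]
top 395 [272.8 166.1] [23 23] flat [0.6445 0.1548] blade [ 0.212 -0.094]
top 396 [244.2 166.8] [23 23] flat [0.6418 0.2513] blade [ 0.21  -0.002]
top 390 [300.7 166.7] [22 22] flat [0.6427 0.0606] blade [ 0.21  -0.185]
top 365 [337.3 168.6] [22 22] flat [ 0.6364 -0.063 ] blade [ 0.204 -0.303]
top 358 [391.5 169.4] [22 21] flat [ 0.6339 -0.2462] blade [ 0.202 -0.479]
side 193 [317.9 174.9] [19 13] flat [0.6417 0.2532] blade [ 0.2   -0.048]
side 244 [329.2 189.5] [20 16] flat [0.646  0.1607] blade [ 0.204 -0.135]
side 270 [340.4 206.6] [22 16] flat [0.6441 0.0639] blade [ 0.202 -0.227]
side 282 [356.1 232.9] [21 17] flat [ 0.6368 -0.0672] blade [ 0.195 -0.351]
side 362 [384.7 275.5] [23 20] flat [ 0.6352 -0.2513] blade [ 0.194 -0.524]
```

>>> send_rows:
  rows:
    - [0.6, -4.4, 0, 0]
    - [0.6, -4.4, 0, 0]
    - [0.6, -4.4, 0, 0]
    - [0.6, -4.4, 0, 0]
    - [0.6, -4.4, 0, 0]
    - [0.6, -4.4, 0, 0]
    - [0.6, -4.3, 0, 0]
    - [0, 0, -2.4, 0]
    - [0, 0, -2, 0]
    - [0, 0, -0.4, 0]

```text
clock: 27.85
ee_pos: [0.4573, -0.0642, 0.0197]
eef_rot: [-0.0, 1.0, -0.001, -0.002]
ft_force: [-0.3, -0.4, -1.0]
grip_width: 0.196
grip_force: 30.0
```

>>> send_rows:
  rows:
    - [0, 0, -0.3, 0]
    - [0, 0, 0, 0]
    - [0, 0, 0, 0]

```text
clock: 28.15
ee_pos: [0.4598, -0.0636, 0.0198]
eef_rot: [0.0, 1.0, 0.0, 0.001]
ft_force: [-1.1, 0.0, -0.8]
grip_width: 0.194
grip_force: 30.0
```

>>> send_rows:
  rows:
    - [0, 0, -0.13, 0]
    - [1, 0, 0, 0]
    - [1.5, 0, 0, 0]
    - [1.5, 0, 0, 0]
    - [1.5, 0, 0, 0]
    - [1.5, 0, 0, 0]
    - [1, 0, 0, 0]
    - [0.7, 0, 0, 0]
    - [0, 0, 0, 0]

```text
clock: 29.05
ee_pos: [0.547, -0.0638, 0.0177]
eef_rot: [0.0, 1.0, 0.0, 0.0]
ft_force: [-0.9, 0.5, -2.9]
grip_width: 0.194
grip_force: 30.0
```

>>> send_rows:
  rows:
    - [0, 0, 0.3, 0]
    - [0, 0, 0.6, 0]
    - [0, 0, 1, 0]
    - [0, 0, 1.5, 0]
    - [0, 0, 1.5, 0]
    - [0, 0, 1, 0]
    - [0, 0, 0.4, 0]
    - [0, 0, 0, 0]

```text
clock: 29.85
ee_pos: [0.5463, -0.0638, 0.0815]
eef_rot: [0.0, 1.0, -0.0, 0.001]
ft_force: [-0.6, 0.2, -1.4]
grip_width: 0.195
grip_force: 30.0
```

Run:
```python
from h import *
look()
```

```text
29.85 [ 0.5463 -0.0638  0.0815] F [-0.6  0.2 -1.4] T [-0.047  0.186  0.027]
top 381 [272.4 166.3] [22 23] flat [0.644  0.1559] blade [0.079 0.213]
top 347 [243.2 166.5] [23 23] flat [0.6428 0.2545] blade [0.078 0.307]
top 374 [300.3 166.8] [23 22] flat [0.6422 0.0618] blade [0.077 0.123]
top 355 [391.5 169.4] [22 21] flat [ 0.6339 -0.2463] blade [ 0.069 -0.17 ]
side 171 [359.4 220.6] [20 16] flat [ 0.6731 -0.0229] blade [ 0.094 -0.01 ]
side 364 [384.2 275.6] [23 20] flat [ 0.6336 -0.2508] blade [ 0.057 -0.223]
```

>>> send_rows:
  rows:
    - [-0.4, 0.8, 0, 0]
    - [-0.8, 1.6, 0, 0]
    - [-1.2, 2.4, 0, 0]
    - [-1.6, 3.2, 0, 0]
    - [-1.7, 3.4, 0, 0]
    - [-1.7, 3.4, 0, 0]
    - [-1.6, 3.4, 0, 0]
    - [-1.4, 3.0, 0, 0]
    - [-1.2, 2.4, 0, 0]
    - [-0.8, 1.8, 0, 0]

```text
clock: 30.95
ee_pos: [0.4194, 0.1922, 0.0805]
eef_rot: [0.0, 1.0, 0.001, -0.001]
ft_force: [0.2, 0.8, -2.4]
grip_width: 0.195
grip_force: 30.0
```

>>> send_rows:
  rows:
    - [-0.6, 1.2, 0, 0]
    - [-0.4, 0.8, 0, 0]
    - [-0.2, 0.2, -0.5, 0]
    - [0, 0, -1.2, 0]
    - [0, 0, -1.5, 0]
    - [0, 0, -1.2, 0]
    - [0, 0, -0.5, 0]
    - [0, 0, -0.2, 0]
    - [0, 0, 0, 0]

```text
clock: 31.85
ee_pos: [0.4102, 0.212, 0.0297]
eef_rot: [0.0, 1.0, -0.0, -0.0]
ft_force: [0.6, 0.4, -1.9]
grip_width: 0.195
grip_force: 30.0
```

Run:
```python
from h import *
look()
```

```text
31.85 [0.4102 0.212  0.0297] F [ 0.6  0.4 -1.9] T [-0.026  0.147  0.019]
top 396 [272.7 166.2] [23 23] flat [0.6443 0.155 ] blade [ 0.23  -0.058]
top 393 [244.2 166.9] [23 23] flat [0.6417 0.2511] blade [0.227 0.037]
top 389 [300.6 166.7] [22 22] flat [0.6426 0.0607] blade [ 0.228 -0.152]
top 362 [391.5 169.3] [22 21] flat [ 0.6342 -0.2461] blade [ 0.22  -0.456]
top 160 [259.1 204.6] [15 20] flat [0.5122 0.1974] blade [ 0.099 -0.017]
side 194 [317.9 174.9] [19 13] flat [0.642  0.2532] blade [0.226 0.028]
side 244 [329.1 189.4] [20 16] flat [0.6458 0.161 ] blade [ 0.23  -0.063]
side 192 [288.1 189.5] [19 13] flat [0.508  0.2231] blade [ 0.094 -0.002]
side 263 [340.5 206.5] [21 16] flat [0.6446 0.0639] blade [ 0.228 -0.159]
side 372 [384.7 275.4] [24 21] flat [ 0.6354 -0.251 ] blade [ 0.219 -0.47 ]
```

>>> send_rows:
  rows:
    - [0, 0, -0.1, 0]
    - [0, 0, 0, 0]
    - [0.8, 0, 0, 0]
    - [1.8, 0, 0, 0]
    - [-5, 0, 0, 0]
    - [-5, 0, 0, 0]
    - [-1, 0, 0, 0]
    - [0, 0, 2, 0]
    - [0, 0, 2, 0]

```text
clock: 32.85
ee_pos: [0.3263, 0.2125, 0.0695]
eef_rot: [-0.0, 1.0, 0.0, 0.0]
ft_force: [0.5, 0.2, -1.6]
grip_width: 0.198
grip_force: 30.0
```

Run:
```python
from h import *
look()
```

```text
32.85 [0.3263 0.2125 0.0695] F [ 0.5  0.2 -1.6] T [-0.054  0.014  0.012]
top 396 [272.8 166.1] [23 23] flat [0.6444 0.1548] blade [ 0.303 -0.063]
top 396 [244.1 166.8] [23 23] flat [0.6418 0.2514] blade [0.3  0.03]
top 389 [300.7 166.7] [23 22] flat [0.6426 0.0606] blade [ 0.301 -0.154]
top 372 [391.3 169.5] [22 22] flat [ 0.6334 -0.2455] blade [ 0.292 -0.448]
top 406 [252.8 196.8] [23 23] flat [0.5383 0.2189] blade [ 0.201 -0.001]
side 192 [317.8 174.9] [19 13] flat [0.6418 0.2535] blade [ 0.29  -0.015]
side 225 [296.2 187.4] [19 14] flat [0.5397 0.2215] blade [ 0.194 -0.046]
side 245 [329.1 189.5] [20 16] flat [0.6458 0.1609] blade [ 0.294 -0.103]
side 265 [340.3 206.5] [22 16] flat [0.644  0.0641] blade [ 0.293 -0.194]
side 396 [384.  275.3] [25 20] flat [ 0.6337 -0.2498] blade [ 0.283 -0.492]
```

>>> send_rows:
  rows:
    - [1.2, -4.2, 0, 0]
    - [1.2, -4.2, 0, 0]
    - [1.2, -4.2, 0, 0]
    - [1.2, -4.2, 0, 0]
    - [1.2, -4.2, 0, 0]
    - [1.2, -4.2, 0, 0]
    - [1.2, -4.2, 0, 0]
    - [1.2, -4.2, 0, 0]
    - [1.2, -4.2, 0, 0]
    - [1.2, -4.2, 0, 0]

```text
clock: 33.95
ee_pos: [0.4463, -0.2101, 0.0678]
eef_rot: [-0.0, 1.0, -0.0, -0.0]
ft_force: [0.9, 0.0, -1.8]
grip_width: 0.194
grip_force: 30.0
```

>>> send_rows:
  rows:
    - [1.2, -3.8, 0, 0]
    - [0, 0, -2.4, 0]
    - [0, 0, -2, 0]
    - [0, 0, -0.5, 0]
    - [0, 0, -0.2, 0]
    - [0, 0, 0, 0]
    - [0, 0, 0, 0]

```text
clock: 34.65
ee_pos: [0.4588, -0.2459, 0.0185]
eef_rot: [0.0, 1.0, 0.0, 0.001]
ft_force: [-0.4, -0.2, -1.0]
grip_width: 0.194
grip_force: 30.0
```

>>> send_rows:
  rows:
    - [1, 0, 0, 0]
    - [1.5, 0, 0, 0]
    - [1.5, 0, 0, 0]
    - [1.5, 0, 0, 0]
    - [1.5, 0, 0, 0]
    - [1, 0, 0, 0]
    - [0.8, 0, 0, 0]
    - [0, 0, 0, 0]

```text
clock: 35.45
ee_pos: [0.5474, -0.2458, 0.0179]
eef_rot: [0.0, 1.0, 0.0, 0.001]
ft_force: [-0.1, -0.4, -1.7]
grip_width: 0.194
grip_force: 30.0
```

>>> send_rows:
  rows:
    - [0, 0, 0.3, 0]
    - [0, 0, 0.6, 0]
    - [0, 0, 1, 0]
    - [0, 0, 1.5, 0]
    - [0, 0, 1.5, 0]
    - [0, 0, 1, 0]
    - [0, 0, 0.4, 0]
    - [0, 0, 0, 0]

```text
clock: 36.25
ee_pos: [0.5462, -0.2459, 0.0816]
eef_rot: [0.0, 1.0, -0.0, 0.001]
ft_force: [-0.2, 0.8, -1.7]
grip_width: 0.196
grip_force: 30.0
```

Run:
```python
from h import *
look()
```

```text
36.25 [ 0.5462 -0.2459  0.0816] F [-0.2  0.8 -1.7] T [-0.04   0.175  0.005]
top 136 [390.  159.7] [14 19] flat [ 0.6678 -0.2421] blade [0.102 0.016]
top 396 [272.7 166.1] [23 23] flat [0.6445 0.1549] blade [0.079 0.394]
top 399 [244.2 166.9] [23 23] flat [0.6417 0.2511] blade [0.076 0.486]
top 375 [300.3 166.8] [22 22] flat [0.6424 0.062 ] blade [0.077 0.305]
top 365 [253.  196.8] [23 23] flat [0.5383 0.2185] blade [-0.022  0.455]
side 219 [295.9 187.2] [21 14] flat [0.539  0.2227] blade [-0.031  0.401]
side 121 [327.1 192.3] [17 12] flat [0.6324 0.1499] blade [0.056 0.333]
side 242 [339.9 206.4] [21 16] flat [0.6429 0.0653] blade [0.066 0.254]
side 144 [394.1 263.5] [12 20] flat [ 0.6844 -0.2249] blade [ 0.105 -0.017]
```

>>> send_rows:
  rows:
    - [-0.4, 0.8, 0, 0]
    - [-0.7, 1.6, 0, 0]
    - [-1, 2.4, 0, 0]
    - [-1.2, 3.2, 0, 0]
    - [-1.3, 3.6, 0, 0]
    - [-1.3, 3.6, 0, 0]
    - [-1.3, 3.6, 0, 0]
    - [-1.3, 3.6, 0, 0]
    - [-1.3, 3.6, 0, 0]
    - [-1.2, 3.2, 0, 0]

```text
clock: 37.35
ee_pos: [0.4342, 0.048, 0.0804]
eef_rot: [-0.0, 1.0, 0.0, -0.001]
ft_force: [0.2, 0.5, -1.8]
grip_width: 0.196
grip_force: 30.0
```

>>> send_rows:
  rows:
    - [-1, 2.4, 0, 0]
    - [-0.8, 1.6, 0, 0]
    - [-0.5, 1, -0.5, 0]
    - [-0.3, 0.4, -1, 0]
    - [0, 0, -1.5, 0]
    - [0, 0, -1.3, 0]
    - [0, 0, -0.6, 0]
    - [0, 0, -0.2, 0]
    - [0, 0, 0, 0]

```text
clock: 38.25
ee_pos: [0.41, 0.0999, 0.0295]
eef_rot: [0.0, 1.0, -0.0, -0.0]
ft_force: [0.1, 0.1, -2.1]
grip_width: 0.195
grip_force: 30.0
```

Run:
```python
from h import *
look()
```

```text
38.25 [0.41   0.0999 0.0295] F [ 0.1  0.1 -2.1] T [-0.044  0.152 -0.014]
top 396 [272.8 166.1] [23 23] flat [0.6446 0.1548] blade [0.23  0.053]
top 399 [244.2 166.9] [23 23] flat [0.6416 0.2512] blade [0.227 0.149]
top 389 [300.7 166.7] [23 22] flat [0.6426 0.0605] blade [ 0.228 -0.04 ]
top 332 [252.5 196.4] [23 22] flat [0.5397 0.22  ] blade [0.127 0.118]
side 195 [317.9 174.9] [19 13] flat [0.642 0.253] blade [0.226 0.14 ]
side 220 [295.9 187.3] [20 14] flat [0.5388 0.2222] blade [0.124 0.109]
side 241 [329.1 189.4] [20 16] flat [0.646  0.1613] blade [0.23  0.049]
side 261 [340.5 206.6] [21 16] flat [0.6444 0.0638] blade [ 0.228 -0.047]
side 230 [300.5 209.7] [20 16] flat [0.5102 0.1075] blade [ 0.096 -0.004]
```

>>> send_rows:
  rows:
    - [0, 0, -0.1, 0]
    - [0, 0, 0, 0]
    - [0.8, 0, 0, 0]
    - [1.8, 0, 0, 0]
    - [-5, 0, 0, 0]
    - [-5, 0, 0, 0]
    - [-1, 0, 0, 0]
    - [0, 0, 2, 0]
    - [0, 0, 3, 0]

```text
clock: 39.25
ee_pos: [0.3252, 0.1001, 0.0788]
eef_rot: [0.0, 1.0, 0.0, -0.001]
ft_force: [0.6, -0.2, -2.3]
grip_width: 0.191
grip_force: 30.0
```

Run:
```python
from h import *
a,b=look()
cv2.imwrite("pics/board.png",np.hstack([cv2.resize(x,(400,400),interpolation=cv2.INTER_CUBIC) for x in(a[120:270,170:320],b[90:240,210:360])]))
for th in range(0,360,90):
  t=np.radians(th);X=[.4807+.03*np.cos(t),.3953+.03*np.sin(t),.2];print(w2pix("top",X).round(1)-[170,120],w2pix("side",X).round(1)-[210,90])
```

```text
39.25 [0.3252 0.1001 0.0788] F [ 0.6 -0.2 -2.3] T [-0.09   0.058 -0.005]
top 397 [272.8 166.1] [23 23] flat [0.6444 0.1548] blade [0.301 0.048]
top 396 [244.2 166.8] [23 23] flat [0.6418 0.2512] blade [0.299 0.14 ]
top 386 [300.6 166.7] [22 22] flat [0.6426 0.0607] blade [ 0.299 -0.041]
top 402 [287.5 195.9] [22 23] flat [0.5416 0.1037] blade [ 0.203 -0.001]
top 405 [252.8 196.9] [23 23] flat [0.5382 0.2189] blade [0.199 0.11 ]
side 195 [318.  174.9] [19 14] flat [0.6422 0.2534] blade [0.288 0.087]
side 234 [296.  187.4] [21 14] flat [0.5388 0.2218] blade [0.191 0.057]
side 244 [329.  189.4] [20 16] flat [0.6458 0.1613] blade [0.291 0.001]
side 263 [340.5 206.6] [21 16] flat [0.6442 0.0636] blade [ 0.29  -0.091]
side 258 [309.3 207.2] [21 16] flat [0.543  0.1062] blade [ 0.195 -0.051]
[13.  73.1] [59.  33.5]
[ 2.  83.2] [48.6 31.3]
[11.7 93.4] [43.2 37.4]
[22.8 83.2] [53.8 39.7]
```

View pics/board.png

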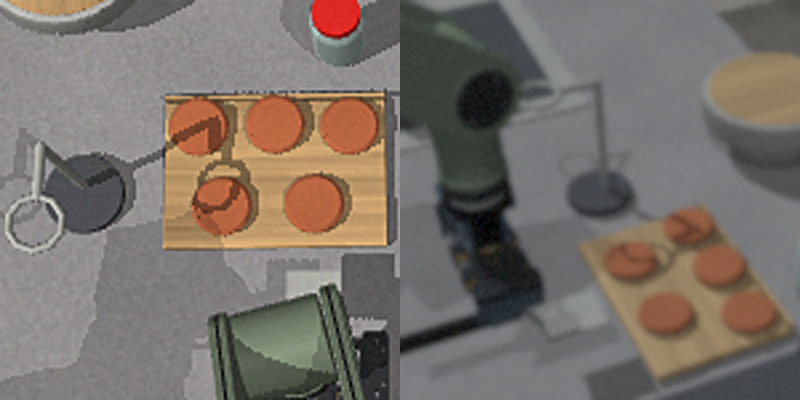

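All five rounds lie flat and apart on the board: far row (200,127), (275,125), (350,125), near row (222,205), (315,203). The ring at (35,223) matches my measured (0.481, 0.395), with its post on the +x side. Next I'll turn the turner handle-down by hooking its tail under the ring.

>>> send_rows:
  rows:
    - [0, 0, 4.4, 8]
    - [0, 0, 4.4, 8]
    - [0, 0, 4.4, 8]
    - [0, 0, 4.4, 8]
    - [0, 0, 4.4, 8]
    - [1.6, 4.2, 0, 8]
    - [1.6, 4.2, 0, 8]
    - [1.6, 4.2, 0, 8]
    - [1.6, 4.2, 0, 8]
    - [1.6, 4.2, 0, 8]

```text
clock: 40.35
ee_pos: [0.4069, 0.3123, 0.2976]
eef_rot: [0.0, 0.764, 0.645, -0.0]
ft_force: [1.0, 0.5, -2.3]
grip_width: 0.196
grip_force: 30.0
```

>>> send_rows:
  rows:
    - [1.1, 4.2, 0, 1.4]
    - [1.1, 4.2, 0, 1.4]
    - [1.1, 4.2, 0, 1.4]
    - [1.1, 4.2, 0, 1.4]
    - [1.1, 4.2, 0, 1.4]
    - [1.1, 4.2, 0, 1.4]
    - [1.1, 4.2, 0, 1.6]
    - [0, 0, 0, 0]
    - [0, 0, 0, 0]

```text
clock: 41.25
ee_pos: [0.4833, 0.6052, 0.2945]
eef_rot: [0.0, 0.707, 0.707, -0.002]
ft_force: [0.3, -0.5, -1.3]
grip_width: 0.196
grip_force: 30.0
```

>>> send_rows:
  rows:
    - [-0.2, 0, -4, 0]
    - [0, 0, -4, 0]
    - [0, 0, -4, 0]
    - [0, 0, -2.4, 0]
    - [0, 0, 0, 0]
    - [0, -2, 0, 0]
    - [0, -2, 0, 0]
    - [0, -1.5, 0, 0]
    - [0, -0.5, 0, 0]
    - [0, 0, 0, 0]

```text
clock: 42.25
ee_pos: [0.4818, 0.544, 0.1573]
eef_rot: [-0.0, 0.708, 0.707, 0.002]
ft_force: [-0.1, 0.1, -1.7]
grip_width: 0.195
grip_force: 30.0
```

Run:
```python
from h import *
a=grab_frame("top");b=grab_frame("side");o=observe();x,y,z=o["ee_pos"];print(x,y,z)
A=(a[130:230,130:230]);B=b[70:170,210:310]
cv2.imwrite("pics/ring.png",np.hstack([cv2.resize(i,(400,400),interpolation=cv2.INTER_CUBIC) for i in(A,B)]))
for n,X in(("tail",[x,y-.138,z+.035]),("ring",[.4807,.3953,.2]),("ring+y",[.4807,.4253,.2])):print(n,(w2pix("top",X)-[130,130])*4,(w2pix("side",X)-[210,70])*4+[400,0])
```

```text
0.4813889912160587 0.5449527078533856 0.15611683388678743
tail [197.25765226 294.25473708] [602.41303754 223.34658703]
ring [209.59543203 292.85829892] [604.63578229 221.73906262]
ring+y [168.02097395 292.79290315] [594.45232327 205.15453634]
```

View pics/ring.png

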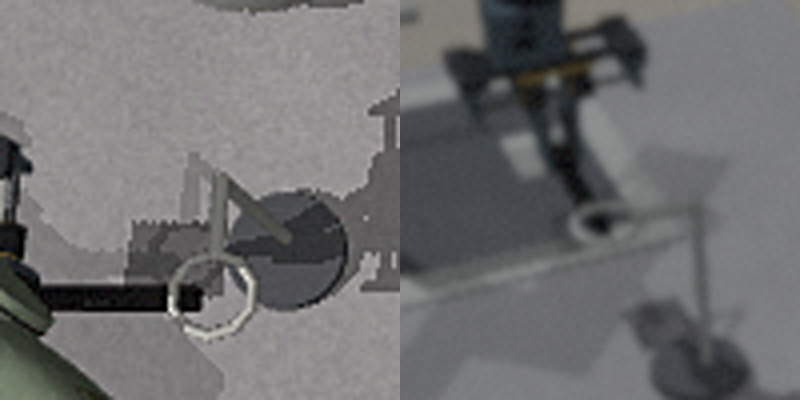

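>>> send_rows:
  rows:
    - [0, 0, 1.2, 0]
    - [0, -0.15, 1.35, 0]
    - [0, -0.15, 1, 0]
    - [0, -0.2, 1.05, 0]
    - [0, -0.3, 1, 0]
    - [0, -0.38, 0.95, 0]
    - [0, 0, 0, 0]

```text
clock: 43.05
ee_pos: [0.4816, 0.5326, 0.2227]
eef_rot: [-0.0, 0.707, 0.707, 0.002]
ft_force: [0.1, 0.2, -2.2]
grip_width: 0.195
grip_force: 30.0
```

```bash
cat > hd.py <<'E'
from h import *
a=grab_frame("top");b=grab_frame("side");o=observe();x,y,z=o["ee_pos"];print(o["ee_pos"],o["wrist_torque"],o["ft_force"])
# blade (bright grey) / handle dark blob in top view near x row
v=a.max(2)<40
for yy in np.arange(.39,.54,.01):
    u,w=w2pix("top",[.481,yy,.2]);print(round(yy,2),int(u),v[int(w)-6:int(w)+7,int(u)].astype(int).tolist())
E
python3 hd.py
```

```text
[0.48136349 0.53235082 0.2211237 ] [-0.07998711  0.04607613  0.03201537] [-0.01143857 -0.33858579 -1.87230165]
0.39 184 [0, 0, 0, 0, 0, 0, 0, 0, 0, 0, 0, 0, 0]
0.4 180 [0, 0, 0, 0, 0, 0, 0, 0, 0, 0, 0, 0, 0]
0.41 177 [0, 0, 0, 0, 0, 0, 1, 0, 0, 0, 0, 0, 0]
0.42 173 [0, 0, 0, 0, 0, 0, 0, 0, 0, 0, 0, 0, 0]
0.43 170 [0, 0, 0, 0, 1, 1, 1, 1, 1, 1, 0, 0, 0]
0.44 166 [0, 0, 0, 0, 1, 1, 1, 1, 1, 1, 0, 0, 0]
0.45 163 [0, 0, 0, 0, 1, 1, 1, 1, 1, 1, 0, 0, 0]
0.46 159 [0, 0, 0, 1, 1, 1, 1, 1, 1, 0, 0, 0, 0]
0.47 156 [0, 0, 0, 1, 1, 1, 1, 1, 1, 0, 0, 0, 0]
0.48 153 [0, 0, 1, 1, 1, 1, 1, 1, 1, 0, 0, 0, 0]
0.49 149 [0, 0, 1, 1, 1, 1, 1, 1, 0, 0, 0, 0, 0]
0.5 146 [0, 0, 1, 1, 1, 1, 1, 1, 0, 0, 0, 0, 0]
0.51 142 [0, 1, 1, 1, 1, 1, 1, 1, 0, 0, 0, 0, 0]
0.52 139 [0, 1, 1, 1, 1, 1, 1, 1, 0, 0, 0, 0, 0]
0.53 135 [0, 1, 1, 1, 0, 0, 0, 0, 0, 0, 0, 0, 0]
0.54 132 [1, 0, 0, 0, 0, 0, 0, 0, 0, 0, 0, 1, 1]
```

>>> send_rows:
  rows:
    - [0, -0.5, 0.9, 0]
    - [0, -0.5, 0.9, 0]
    - [0, -0.6, 0.8, 0]
    - [0, -0.7, 0.8, 0]
    - [0, -0.75, 0.7, 0]
    - [0, -0.8, 0.65, 0]
    - [0, -0.9, 0.55, 0]
    - [0, -0.9, 0.5, 0]
    - [0, 0, 0, 0]

```text
clock: 44.05
ee_pos: [0.4813, 0.4748, 0.2799]
eef_rot: [0.0, 0.707, 0.707, 0.001]
ft_force: [0.2, 1.5, -1.5]
grip_width: 0.195
grip_force: 30.0
```

Run:
```python
from h import *
a=grab_frame("top");b=grab_frame("side");o=observe();x,y,z=o["ee_pos"];print(x,y,z,o["ft_force"],o["wrist_torque"])
A=(a[130:230,130:230]);B=b[70:170,210:310]
cv2.imwrite("pics/ring2.png",np.hstack([cv2.resize(i,(400,400),interpolation=cv2.INTER_CUBIC) for i in(A,B)]))
g=np.array([x,y,z+.027])
for th in(40,50,60,70,80):
    t=np.radians(th);u=np.array([0,np.cos(t),np.sin(t)]);X=g-.138*u;E=g+.122*u-.04*np.array([0,-np.sin(t),np.cos(t)])
    print(th,"tail",((w2pix("side",X)-[210,70])*4+[400,0]).round(),((w2pix("top",X)-[130,130])*4).round(),X.round(3),"edge",((w2pix("side",E)-[210,70])*4+[400,0]).round())
```

```text
0.48119656036173464 0.47509137854182515 0.2785691958477932 [ 0.42035366  0.64452    -0.94346017] [-0.05358742  0.03037547 -0.03796029]
40 tail [612. 220.] [239. 288.] [0.481 0.369 0.217] edge [520. -30.]
50 tail [608. 227.] [222. 292.] [0.481 0.386 0.2  ] edge [520. -46.]
60 tail [603. 229.] [201. 296.] [0.481 0.406 0.186] edge [521. -60.]
70 tail [597. 226.] [175. 298.] [0.481 0.428 0.176] edge [524. -69.]
80 tail [590. 219.] [146. 300.] [0.481 0.451 0.17 ] edge [528. -75.]
```

View pics/ring2.png

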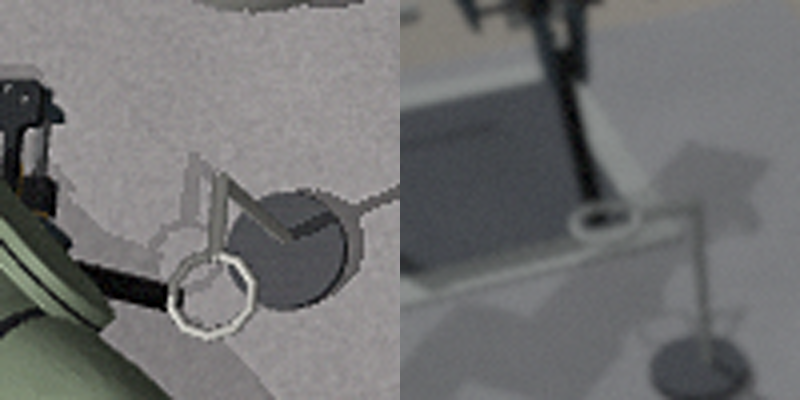

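>>> send_rows:
  rows:
    - [0, 1.5, -0.2, 0]
    - [0, 1.5, 0.2, 0]
    - [0, 0, 2.5, 0]
    - [0, 0, 2.5, 0]
    - [0, -1.5, 0, 0]
    - [0, -1.5, 0, 0]
    - [0, -1.4, 0, 0]
    - [0, 0, 0, 0]
    - [0, 0, 0, 0]

```text
clock: 45.05
ee_pos: [0.481, 0.4624, 0.328]
eef_rot: [-0.0, 0.707, 0.707, -0.0]
ft_force: [0.4, 0.8, -2.4]
grip_width: 0.196
grip_force: 30.0
```

Run:
```python
from h import *
a=grab_frame("top");b=grab_frame("side");o=observe();x,y,z=o["ee_pos"];print(x,y,z,o["ft_force"])
A=(a[130:230,130:230]);B=b[70:170,210:310]
cv2.imwrite("pics/ring3.png",np.hstack([cv2.resize(i,(400,400),interpolation=cv2.INTER_CUBIC) for i in(A,B)]))
g=np.array([x,y,z+.027])
for th in(60,67,75):
    t=np.radians(th);u=np.array([0,np.cos(t),np.sin(t)]);X=g-.138*u
    print(th,"tail",((w2pix("side",X)-[210,70])*4+[400,0]).round(),((w2pix("top",X)-[130,130])*4).round(),X.round(3))
```

```text
0.4809593674762312 0.4625949183263889 0.32787760728446635 [ 0.18292738  0.03899941 -2.01185825]
60 tail [601. 189.] [197. 283.] [0.481 0.394 0.235]
67 tail [597. 188.] [179. 285.] [0.481 0.409 0.228]
75 tail [592. 184.] [156. 287.] [0.481 0.427 0.222]
```

View pics/ring3.png

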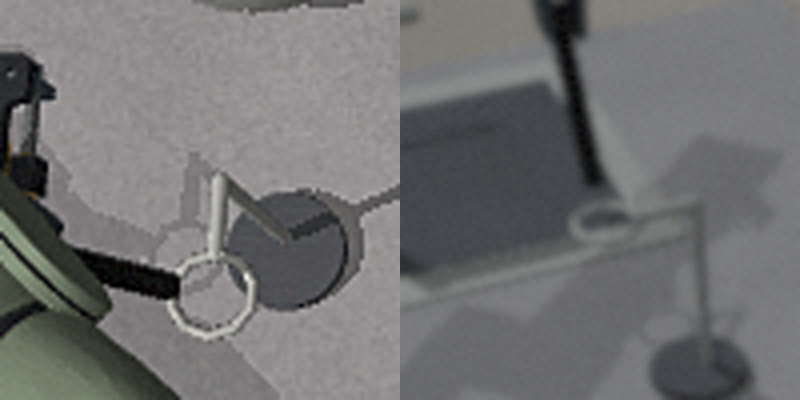

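>>> send_rows:
  rows:
    - [0, -0.6, -1.4, 0]
    - [0, -0.7, -1.6, 0]
    - [0, -0.7, -1.6, 0]
    - [0, -0.7, -1.6, 0]
    - [0, 0, 0, 0]

```text
clock: 45.65
ee_pos: [0.48, 0.4339, 0.2636]
eef_rot: [-0.0, 0.707, 0.707, -0.003]
ft_force: [-0.2, 0.4, -2.2]
grip_width: 0.195
grip_force: 30.0
```

>>> send_rows:
  rows:
    - [0, -0.7, -1.6, 0]
    - [0, -0.7, -1.6, 0]
    - [0, -0.7, -1.6, 0]
    - [0, -0.6, -1.4, 0]
    - [0, 0, 0, 0]

```text
clock: 46.15
ee_pos: [0.4804, 0.4075, 0.203]
eef_rot: [-0.0, 0.707, 0.707, -0.002]
ft_force: [-0.2, -0.6, -1.0]
grip_width: 0.189
grip_force: 30.0
```

Run:
```python
from h import *
a,b=look()
o=observe();x,y,z=o["ee_pos"]
A=(a[130:230,130:230]);B=b[70:170,210:310]
cv2.imwrite("pics/ring4.png",np.hstack([cv2.resize(i,(400,400),interpolation=cv2.INTER_CUBIC) for i in(A,B)]))
# dark handle just below ring in side view: scan line at z=.17,.14 along y
v=b.max(2)
for zz in(.19,.16,.13):
    print(zz,[int(v[tuple(int(round(q)) for q in w2pix("side",[.481,yy,zz])[::-1])]) for yy in np.arange(.33,.46,.01)])
```

```text
46.15 [0.4804 0.4075 0.203 ] F [-0.2 -0.6 -1. ] T [-0.065  0.093  0.025]
top 395 [272.8 166.2] [23 23] flat [0.6443 0.1548] blade [ 0.11  -0.272]
top 398 [244.2 166.9] [23 23] flat [0.6416 0.2511] blade [ 0.108 -0.188]
top 380 [300.8 166.9] [23 21] flat [0.642 0.06 ] blade [ 0.108 -0.354]
top 395 [287.6 196.1] [24 23] flat [0.541  0.1032] blade [ 0.021 -0.316]
top 403 [252.9 196.9] [23 23] flat [0.538  0.2187] blade [ 0.018 -0.216]
side 194 [317.9 175. ] [19 13] flat [0.6416 0.253 ] blade [ 0.073 -0.354]
side 230 [296.  187.3] [20 14] flat [0.5392 0.222 ] blade [-0.01  -0.379]
side 242 [328.9 189.4] [21 16] flat [0.6452 0.1613] blade [ 0.076 -0.428]
side 265 [340.4 206.7] [22 16] flat [0.6437 0.0632] blade [ 0.075 -0.508]
side 259 [309.1 207.1] [21 16] flat [0.5428 0.107 ] blade [-0.007 -0.473]
0.19 [101, 87, 69, 75, 84, 88, 56, 34, 20, 24, 22, 36, 50]
0.16 [87, 63, 52, 28, 41, 23, 22, 27, 42, 94, 111, 80, 77]
0.13 [90, 55, 30, 28, 25, 21, 20, 30, 53, 81, 98, 84, 105]
```

>>> send_rows:
  rows:
    - [0, 0, 0, 0]
    - [0, 0, 0, 0]
    - [0, 0, 0, 0]
    - [0, 0, 0, 0]
    - [0, 0, 0, 0]
    - [0, 0, 0, 0]
    - [0, 0, 0, 0]
    - [0, 0, 0, 0]
    - [0, 0, 0, 0]
    - [0, 0, 0, 0]
  jaw: 9

```text
clock: 47.25
ee_pos: [0.481, 0.408, 0.2043]
eef_rot: [0.0, 0.707, 0.707, 0.0]
ft_force: [1.2, 0.3, 0.4]
grip_width: 0.984
grip_force: 0.0
```

Run:
```python
from h import *
o=observe();print(o["ee_pos"],o["ft_force"],o["grip_width"])
a=grab_frame("top");b=grab_frame("side")
A=(a[130:230,130:230]);B=b[70:170,210:310]
cv2.imwrite("pics/ring5.png",np.hstack([cv2.resize(i,(400,400),interpolation=cv2.INTER_CUBIC) for i in(A,B)]))
```

```text
[0.4810194  0.40797922 0.20425724] [1.18166544 0.33797666 0.36082051] 0.9842408628090383
```

View pics/ring5.png

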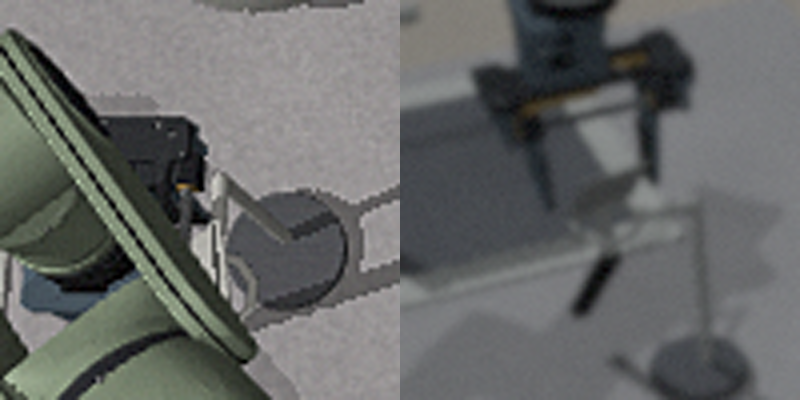

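The handle hangs below the ring (tail at (580,312), ring at (605,222)), with the blade caught above at about (605,195). I'll withdraw straight up and check the tilt.

>>> send_rows:
  rows:
    - [0, 0, 1, 0]
    - [0, 0, 2, 0]
    - [0, 0, 3, 0]
    - [0, 0, 4, 0]
    - [0, 0, 4, 0]
    - [0, 0, 2, 0]
    - [-2, 2, 0, 0]
    - [-3, 3, 0, 0]
    - [-3, 3, 0, 0]
    - [0, 0, 0, 0]

```text
clock: 48.35
ee_pos: [0.3974, 0.4912, 0.365]
eef_rot: [-0.001, 0.705, 0.709, 0.0]
ft_force: [0.2, -0.6, 0.0]
grip_width: 0.988
grip_force: 0.0
```

>>> send_rows:
  rows:
    - [-3, 3, 0, 0]
    - [-3, 3, 0, 0]
    - [-3, 3, 0, 0]
    - [-3, 3, 0, 0]
    - [-2, 3, 0, 0]
    - [0, 0, 0, 0]
    - [0, 0, 0, 0]
    - [0, 0, 0, 0]

```text
clock: 49.15
ee_pos: [0.2621, 0.6371, 0.3648]
eef_rot: [0.0, 0.708, 0.707, 0.0]
ft_force: [-0.0, 0.1, -0.5]
grip_width: 0.991
grip_force: 0.0
```

Run:
```python
from h import *
from scipy.optimize import least_squares
a,b=look()
def blob(im,x0,y0,x1,y1):
    m=(im[y0:y1,x0:x1].max(2)<42).astype(np.uint8);n,l,s,c=cv2.connectedComponentsWithStats(m)
    for i in range(1,n):
        if s[i][4]>25:
            p=np.argwhere(l==i)[:,::-1].astype(np.float32)+[x0,y0];r=cv2.minAreaRect(p.astype(np.float32));e=p.mean(0);vv=np.linalg.svd(p-e,full_matrices=False)[2][0];d=(p-e)@vv
            print(s[i],"c",e.round(1),"ends",(e+vv*d.min()).round(1),(e+vv*d.max()).round(1))
print("top");blob(a,150,160,215,230);print("side");blob(b,235,100,290,165)
A=cv2.cvtColor(b[100:165,235:290],cv2.COLOR_BGR2GRAY)
for th in(45,60,75,90):
  for s in(1,-1):
    t=np.radians(th);u=np.array([0,s*np.cos(t),np.sin(t)])
    for yg in(.395,):
      g=np.array([.481,yg,.2])-.03*u
      print(th,s,"front",w2pix("side",g+.022*u).round(1),w2pix("top",g+.022*u).round(1),"tail",w2pix("side",g-.138*u).round(1),w2pix("top",g-.138*u).round(1))
```

```text
49.15 [0.2621 0.6371 0.3648] F [-0.   0.1 -0.5] T [-0.06  -0.023 -0.011]
top 395 [272.8 166.1] [23 23] flat [0.6445 0.1548] blade [ 0.282 -0.517]
top 395 [244.2 166.9] [23 23] flat [0.6416 0.2513] blade [ 0.28  -0.445]
top 386 [300.6 166.7] [22 22] flat [0.6425 0.0608] blade [ 0.281 -0.588]
top 400 [287.5 195.8] [23 23] flat [0.5421 0.1036] blade [ 0.205 -0.556]
top 400 [253. 197.] [24 23] flat [0.5377 0.2185] blade [ 0.202 -0.469]
side 191 [317.7 174.8] [19 14] flat [0.6414 0.2541] blade [ 0.215 -0.757]
side 210 [295.4 187.2] [20 14] flat [0.5372 0.2236] blade [ 0.148 -0.777]
side 249 [328.8 189.4] [21 16] flat [0.6448 0.1615] blade [ 0.217 -0.817]
side 264 [308.8 206.7] [21 17] flat [0.5426 0.1089] blade [ 0.151 -0.85 ]
side 275 [340.4 206.5] [22 16] flat [0.6441 0.0641] blade [ 0.216 -0.879]
top
[41 46  7 11 40] c [193.9 211.7] ends [193.3 206.1] [194.3 215.9]
side
[28 34  4 28 81] c [264.3 145.6] ends [264.4 134. ] [264.2 161. ]
45 1 front [261.9 127.6] [185.  203.5] tail [274.9 169.8] [231.4 210.4]
45 -1 front [260.9 126. ] [181.1 203.5] tail [255.2 135.5] [156.  210.3]
60 1 front [261.8 127.6] [184.6 203.6] tail [272.4 169.9] [222.1 211.9]
60 -1 front [261.1 126.5] [181.8 203.6] tail [258.6 145.6] [169.8 211.8]
75 1 front [261.7 127.6] [184.  203.6] tail [269.3 167.1] [210.7 212.7]
75 -1 front [261.3 127. ] [182.6 203.6] tail [262.2 154.5] [184.  212.7]
90 1 front [261.5 127.3] [183.3 203.6] tail [265.8 161.8] [197.8 213. ]
90 -1 front [261.5 127.3] [183.3 203.6] tail [265.8 161.8] [197.8 213. ]
```

```bash
python3 -c "
from plant import *
print(sign_off())"
```

```text
the job is handed in; nothing more can be done
None
```

I handed the job in: the last camera check showed all five gingerbread rounds flat and apart on the board and the turner hanging handle-down in the ring, with the jars never approached and the arm clear. The hand-in returned no verdict.

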